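# Roll down a stage's edge strip, load the boards, set the light

## Robot

A 6-joint arm with a two-finger parallel gripper is mounted at the origin on the work surface. World frame = base frame: x ahead of the robot, y to its left, z up, the work surface at z = 0. Lengths are in m, angles in degrees, forces in N, time in s.
With the tool pointing down it reaches from about 0.35 to 0.875 m from the base axis. Payload 4.2 kg.
Tool frame: the origin (TCP) lies between the finger pads, 19 mm behind the fingertips; this is the grasp point; z points along the fingers, y is the line along which they close (so a half turn about z gives the same grasp; the last joint's range is limited). The gripper opens to 87 mm and grips with 3 to 60 N. Pads are 19 mm wide; open, the fingers measure 117 mm over their backs; the gripper's body (75 mm by 190 mm) begins 51 mm behind the grasp point.
Start: joints at [-53.136, 22.042, 0.453, 0, -68.411, -14.817], TCP at [0.235, -0.579, 0.241] pointing down, gripper open.
Joint ranges: [-179.83, 179.83], [-69.29, 118.12], [-61.27, 80.66], [-181.25, 117.63], [-171.15, -9.14], [-177.46, 177.46]. Speed limits (degrees/s): [159.86, 159.86, 180, 180, 180, 180].

## Interface

Orientations are given as a 3x3 rotation matrix whose columns are the frame's x, y, z axes.
In Python, from station import r gives the robot as it stands.
- The arm moves only by the tool servo_tool, never from a script. Its argument "commands" is a list that holds one entry, the list of rows, each a list of 7 numbers: the closure, from 0 (fully open) to 1 (shut), then the shift along the tool's x, y, z in mm, then the turn, a rotation vector about the tool's x, y, z in rad. In form: [[[claw, x, y, z, ax, ay, az], ...]]. A call has exactly 5 rows; each row is the pose to reach, as a shift and turn from the pose commanded when the call began, along the tool's axes at that moment; what a row does not reach only later rows make up. A row lasts 1/10 s, in which the tool goes at most 50 mm and 8.59 degrees, less where a joint would pass 70% of its speed; a pose out of reach is approached as far as the arm can. A call with a gripper value outside its range is refused whole. The fingers move at their own pace and stop on an object; the grip force is fixed at half the most. Time passes only in rows, so rows that repeat a pose let the fingers close, or fill a call up. It gives the time, the measured TCP pose, the force, the opening and the grip force at its end, in the units of the state.
- r.sense(): the state, without advancing time (a new reading comes with each control period).
- r.capture(name): name is "scene" or "top" or "wrist"; returns a dict with "pixels" (480x640x3 uint8, red, green, blue), "camera_matrix" (3x3 intrinsics, pixels), "dist" ([k1, k2, p1, p2, k3] as OpenCV has them; the pictures are not rectified), "R" (3x3) and "t" (3): a world point X has camera coordinates R X + t. Camera axes: x right, y down, z forward; pixel columns grow to the right and rows downward; lengths in m; the calibration is good to about 2 mm. A picture is of the moment at which its call begins. There is no depth.
- r.finish_job(): hands the job in; it is judged then, once.
The state is a dict: "time_s": time; "joints": joint angles; "joint_velocities": joint speeds; "effort": joint torques, N m; "tcp_pos": TCP position; "ee_rot": TCP orientation; "wrist_force": force on the tool from outside, world axes, zero at the start; "moment": the same for the moment, N m; "gripper_width": opening from 0.0 (shut) to 1.0 (fully open); "gripper_force": force on a finger pad.
Only numpy, scipy, OpenCV 4.12 (cv2) and the standard library are available. Lean on these libraries where they do the work, as an engineer would, in place of code of your own. Each camera call takes 0.05 s, during which the arm holds its last target. There are 200 camera calls.

## Task

The inspection stage's new yellow edge strip is still standing proud: take the hand roller and roll it along the strip, bearing down firmly, until the strip is seated flat along its whole length (use the roller, not the fingers), then put the roller back standing in its tray. Lay every circuit board from the mat flat in a bay of the stage, one to a bay, one end over the seated strip, and slide the light's dimmer fader to the green clip. Leave the jar and the loupe where they are.

Things in the scene. Friction and masses are not known exactly. Their poses are not given: they have to be found in the camera images.
- stage: fixed black plate 130 mm (x) by 276 mm (y), top 20 mm above the bench; origin under its centre. Yellow edge strip along y at local x = -55 mm. Four board bays beside one another, divided by ribs 3 mm wide, 3 mm high from x = -28 to 34 mm (57 mm free between them); 5 mm high rear fence, face at x = 34 mm; LED bar, x 68 to 88 mm, 38 mm above the bench.
- rail: the whole yellow edge strip in its channel: 240 mm long (y), 16 mm wide, hard plastic, six 40 mm lengths end to end, strip0 at the -y end. Origin at its middle, level with the plate's top; axes as the stage's. The plate is clear 15 mm either side of its centre line for the roller's wheels.
- strip0 (a joint): how far strip length 0 (centre at y = -100 mm of the rail) has been pressed in, m: at 0 its top stands 5 mm above the plate, at 0.0045 it is home (0.5 mm above the plate, as good as flush). Each length takes about 7 N to press in and stays where it is put.
- strip1 (a joint): how far strip length 1 (centre at y = -60 mm of the rail) has been pressed in, m: at 0 its top stands 5 mm above the plate, at 0.0045 it is home (0.5 mm above the plate, as good as flush). Each length takes about 7 N to press in and stays where it is put.
- strip2 (a joint): how far strip length 2 (centre at y = -20 mm of the rail) has been pressed in, m: at 0 its top stands 5 mm above the plate, at 0.0045 it is home (0.5 mm above the plate, as good as flush). Each length takes about 7 N to press in and stays where it is put.
- strip3 (a joint): how far strip length 3 (centre at y = 20 mm of the rail) has been pressed in, m: at 0 its top stands 5 mm above the plate, at 0.0045 it is home (0.5 mm above the plate, as good as flush). Each length takes about 7 N to press in and stays where it is put.
- strip4 (a joint): how far strip length 4 (centre at y = 60 mm of the rail) has been pressed in, m: at 0 its top stands 5 mm above the plate, at 0.0045 it is home (0.5 mm above the plate, as good as flush). Each length takes about 7 N to press in and stays where it is put.
- strip5 (a joint): how far strip length 5 (centre at y = 100 mm of the rail) has been pressed in, m: at 0 its top stands 5 mm above the plate, at 0.0045 it is home (0.5 mm above the plate, as good as flush). Each length takes about 7 N to press in and stays where it is put.
- bay0 (a point): centre of board bay 0 on the plate's top face (where the centre of a board's underside belongs; a board here overlaps the edge strip by its front end). Axes as the stage's: the board's long side goes along x
- bay1 (a point): centre of board bay 1 on the plate's top face (where the centre of a board's underside belongs; a board here overlaps the edge strip by its front end). Axes as the stage's: the board's long side goes along x
- bay2 (a point): centre of board bay 2 on the plate's top face (where the centre of a board's underside belongs; a board here overlaps the edge strip by its front end). Axes as the stage's: the board's long side goes along x
- bay3 (a point): centre of board bay 3 on the plate's top face (where the centre of a board's underside belongs; a board here overlaps the edge strip by its front end). Axes as the stage's: the board's long side goes along x
- roller: twin-wheel hand roller, 0.44 kg, standing on two rubber wheels (32 mm diameter, 28 mm wide, 23 mm before and behind its middle). Origin under its middle, at the wheels' lowest line; it rolls along x (either way), z up. Red handle bar along x, 98 mm long, 24 mm wide, 60 to 86 mm above the origin; frame below it up to 48 mm. Grasp from above, TCP 77 mm above the origin, closing along y.
- wheel_b (a joint): turn of the roller's wheel at its -x end, rad; free
- wheel_a (a joint): turn of the roller's wheel at its +x end, rad; free
- tray: the roller's blue tray, fixed, 150 mm (x) by 76 mm (y), walls 5 mm thick and 14 mm high, inner floor 5 mm above the bench; origin under its centre. The roller stands in it lengthwise (along x, either way round).
- dimmer_top (a point): top centre of the black dimmer fader grip (28 mm x, 20 mm along the track, 40 mm tall), 94 mm above the bench. It slides 120 mm along y of the grey light controller (fixed box 90 mm x, 190 mm y, 40 mm high; track 40 mm wide, its top 54 mm above the bench), takes about 1.5 N, stays where it is left, and starts near the -y end.
- marker: green set-point clip, fixed, 4 mm high, lying on the controller beside the track on its +x side; its white line is at its origin's y; axes as the controller box's and the fader's: y is the fader's travel
- board0: green circuit board 90 mm (x) by 50 mm (y), 3 mm thick, 70 g, lifted by the black transformer block in its middle (22 mm x, 26 mm y, top 26 mm above the underside); nothing else rises over 6 mm. Origin at the centre of the underside, z up. Starts on the 2 mm thick blue mat, or is absent (3 or 4 are there). Either end may lie over the strip.
- board1: green circuit board 90 mm (x) by 50 mm (y), 3 mm thick, 70 g, lifted by the black transformer block in its middle (22 mm x, 26 mm y, top 26 mm above the underside); nothing else rises over 6 mm. Origin at the centre of the underside, z up. Starts on the 2 mm thick blue mat, or is absent (3 or 4 are there). Either end may lie over the strip.
- board2: green circuit board 90 mm (x) by 50 mm (y), 3 mm thick, 70 g, lifted by the black transformer block in its middle (22 mm x, 26 mm y, top 26 mm above the underside); nothing else rises over 6 mm. Origin at the centre of the underside, z up. Starts on the 2 mm thick blue mat, or is absent (3 or 4 are there). Either end may lie over the strip.
- board3: green circuit board 90 mm (x) by 50 mm (y), 3 mm thick, 70 g, lifted by the black transformer block in its middle (22 mm x, 26 mm y, top 26 mm above the underside); nothing else rises over 6 mm. Origin at the centre of the underside, z up. Starts on the 2 mm thick blue mat, or is absent (3 or 4 are there). Either end may lie over the strip.
- jar: bystander: amber jar, 48 mm diameter, 75 mm tall, origin under its centre
- loupe: bystander: black eye loupe, 44 mm diameter, 38 mm tall, origin under its centre
Not all that is in view belongs to the job. There is more than one size of the tray; the job needs the larger. Leave any red look-alike of the board2 alone.

How it is judged:
By the outcome, as a careful person would: the job done as asked, in the order asked, and still so for the second after the job is handed in, with the robot touching nothing.
Of board0, board1, board2, board3 only 3 to 4 are there at a start; the rules pass over those that are not, and their reading is None.
At some moment in a run one of board0, board1, board2, board3 may be knocked a few centimetres aside while the robot is not near it.
It also fails if it takes over 200 s, if anything falls off the work surface, if the arm or the gripper's body presses on something with over 40 N, if the wrist force passes 120 N, or if a joint passes its speed limit or range.

## Working session

There is one attempt and no reset: what is moved stays moved. The work goes in short steps, Python scripts to look and compute and a tool call to move; the robot and the scene stay as the last step left them, time stands still between calls to the robot, and variables do not carry over. Pictures are saved under pics/ and viewed, at most 14 in all, crops included, and the job is handed in when it is done.

Besides the shell and the picture viewer there is one more tool, called after "Call:" by a JSON object that holds its "op" and its "data", one argument or row to a line. servo_tool: Moves the arm, as the interface text tells. Its arguments: {"type":"object","properties":{"commands":{"type":"array","items":{"type":"array","items":{"type":"array","items":{"type":"number"}}}}},"required":["commands"]}

```bash
ls; mkdir -p pics; python3 - <<'E'
from station import r
import cv2
for n in ("top","scene"):
    c=r.capture(n); cv2.imwrite(f"pics/{n}0.png",c["pixels"][:,:,::-1])
    print(n,c["camera_matrix"].round(1).tolist(),c["dist"],c["R"].round(3).tolist() if hasattr(c["R"],'round') else c["R"],c["t"])
s=r.sense();print(s["ee_rot"],s["tcp_pos"],s["time_s"])
E
```

```text
pics
top [[532.1, 0.0, 328.0], [0.0, 532.1, 246.8], [0.0, 0.0, 1.0]] [-0.13938109  0.          0.          0.          0.        ] [[0.01, -1.0, 0.005], [-0.989, -0.01, -0.147], [0.147, -0.003, -0.989]] [-0.00327688  0.50027354  1.29431444]
scene [[532.7, 0.0, 313.8], [0.0, 532.7, 239.8], [0.0, 0.0, 1.0]] [-0.04094346  0.          0.          0.          0.        ] [[-0.79, 0.613, 0.003], [0.519, 0.671, -0.529], [-0.326, -0.417, -0.848]] [ 0.38754011 -0.21833962  1.27126503]
[[-9.26939829e-01 -3.75209108e-01 -8.23506567e-04]
 [-3.75210000e-01  9.26938119e-01  1.78313322e-03]
 [ 9.42918054e-05  1.96184510e-03 -9.99998071e-01]] [ 0.23443333 -0.57882897  0.24028454] 0.1
```

View pics/top0.png

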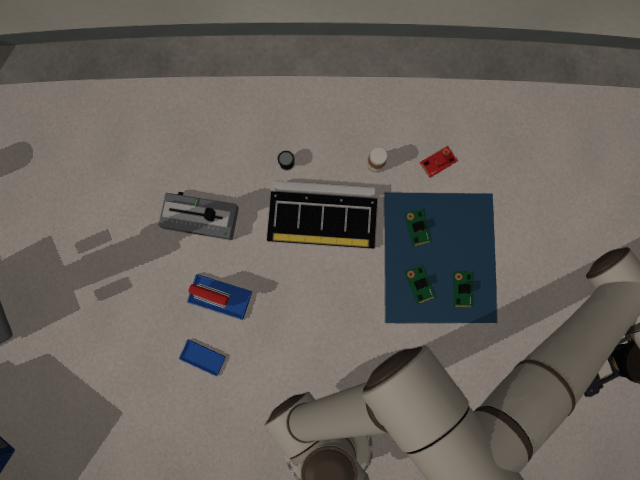

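View pics/scene0.png

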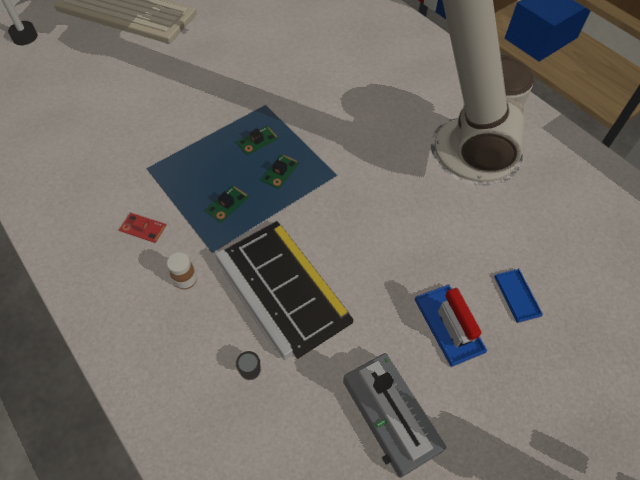

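The top view shows the stage around (322,217) with its yellow strip on the near side. The larger tray, holding the red-handled roller, is at (220,297); the smaller empty tray at (203,357) is a look-alike. There are three green boards, at (418,228), (421,285) and (463,289). The red look-alike is at (438,161), and the fader at (209,214) on the controller, with the jar at (377,158) and the loupe at (286,159). I'll enlarge both areas.

```bash
cat > h.py <<'E'
import numpy as np, cv2, sys
from scipy.spatial.transform import Rotation as Ro
def p2w(c,uv,z):
    "pixels -> world points at height z"
    uv=np.array(uv,float).reshape(-1,1,2)
    n=cv2.undistortPoints(uv,np.array(c["camera_matrix"]),np.array(c["dist"])).reshape(-1,2)
    R=np.array(c["R"]);t=np.array(c["t"])
    d=np.c_[n,np.ones(len(n))]@R; o=-R.T@t
    return o+d*((z-o[2])/d[:,2])[:,None]
def w2p(c,X):
    return cv2.projectPoints(np.array(X,float).reshape(-1,3),cv2.Rodrigues(np.array(c["R"]))[0],np.array(c["t"]),np.array(c["camera_matrix"]),np.array(c["dist"]))[0].reshape(-1,2)
def down(yaw):
    "tool pointing down, tool y axis at world angle yaw (deg)"
    a=np.radians(yaw); y=np.array([np.cos(a),np.sin(a),0]); z=np.array([0,0,-1.])
    return np.c_[np.cross(y,z),y,z]
def plan(*wp):
    "waypoints (x,y,z,yaw): chained shift (mm) and rotvec (rad) in the tool's axes, each from the last"
    from station import r
    s=r.sense(); p=np.array(s["tcp_pos"]);R=np.array(s["ee_rot"])
    for w in wp:
        q=np.array(w[:3]); 
        T=min((down(w[3]),down(w[3]+180)),key=lambda T:Ro.from_matrix(R.T@T).magnitude())
        print(w,(R.T@(q-p)*1000).round(1).tolist(),Ro.from_matrix(R.T@T).as_rotvec().round(3).tolist()); p,R=q,T
E
python3 - <<'E'
import cv2
i=cv2.imread("pics/top0.png")
cv2.imwrite("pics/c1.png",cv2.resize(i[175:345,150:390],None,fx=3.33,fy=3.33,interpolation=cv2.INTER_CUBIC))
cv2.imwrite("pics/c2.png",cv2.resize(i[140:320,380:500],None,fx=3.33,fy=3.33,interpolation=cv2.INTER_CUBIC))
E
```

```text
(no output)
```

View pics/c1.png

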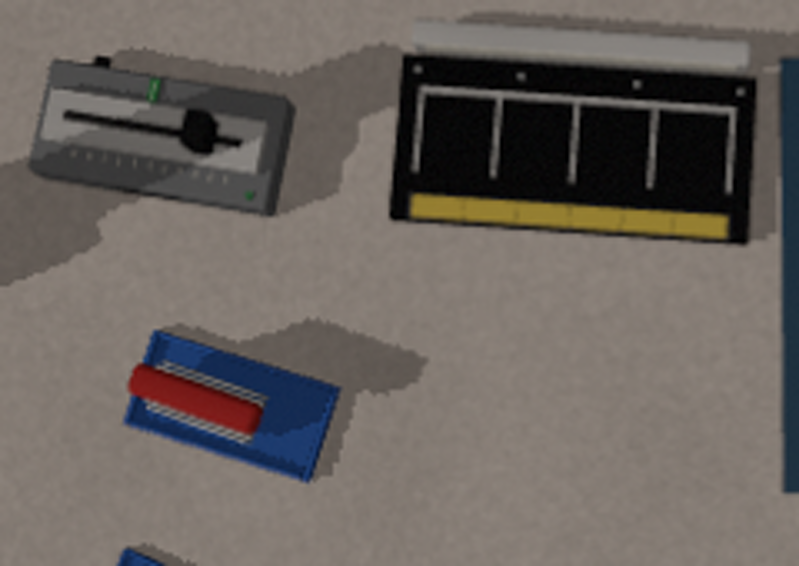

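View pics/c2.png

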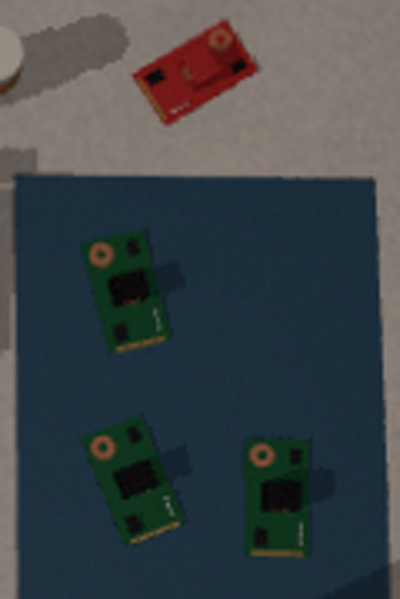

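```bash
cat > m.py <<'E'
from station import r
from h import *
c=r.capture("top")
def f(o,pts): return (np.array(pts)+.5)/3.33-.5+np.array(o)
def rect(name,o,pts,z):
    w=p2w(c,f(o,pts),z); m=w.mean(0)
    d1=w[1]-w[0]+w[2]-w[3]; d2=w[0]-w[3]+w[1]-w[2]
    print(name,m.round(4),"TL->TR len",round(np.linalg.norm(d1)/2*1000,1),"ang",np.degrees(np.arctan2(d1[1],d1[0])).round(1),"up len",round(np.linalg.norm(d2)/2*1000,1),"ang",np.degrees(np.arctan2(d2[1],d2[0])).round(1))
A=(150,175);B=(380,140)
rect("strip",A,[(411,194),(729,214),(728,238),(410,217)],.025)
rect("ribs",A,[(424,88),(735,108),(729,192),(416,172)],.023)
rect("tray",A,[(155,330),(340,387),(310,481),(126,424)],.014)
w=p2w(c,f(A,[(135,380),(260,420)]),.08);print("roller",w.round(4),w.mean(0),np.linalg.norm(w[1]-w[0]),np.degrees(np.arctan2(*(w[0]-w[1])[[1,0]])))
print("fader",p2w(c,f(A,[(201,127)]),.094)," track ends",p2w(c,f(A,[(66,115),(241,143)]),.054))
print("marker",p2w(c,f(A,[(155,90)]),.044))
w=p2w(c,f(A,[(53,60),(294,98)]),.04);print("box far edge",w,np.linalg.norm(w[1]-w[0]),np.degrees(np.arctan2(*(w[0]-w[1])[[1,0]])))
rect("bA",B,[(82,243),(147,229),(171,338),(112,353)],.005)
rect("bB",B,[(82,436),(139,416),(186,523),(131,545)],.005)
rect("bC",B,[(245,437),(310,438),(310,556),(248,556)],.005)
print("blocks",p2w(c,f(B,[(129,287),(137,478),(281,494)]),.028).round(4))
E
python3 m.py
```

```text
strip [0.5207 0.0207 0.025 ] TL->TR len 242.4 ang -93.1 up len 18.1 ang -1.7
ribs [0.58   0.0164 0.023 ] TL->TR len 239.8 ang -93.1 up len 66.0 ang -4.0
tray [0.3742 0.275  0.014 ] TL->TR len 148.8 ang -106.0 up len 74.4 ang -15.7
roller [[0.388  0.3337 0.08  ]
 [0.3605 0.2411 0.08  ]] [0.37423918 0.28740176 0.08      ] 0.09655512961502401 73.48751470599102
fader [[0.57241366 0.28986102 0.094     ]]  track ends [[0.58961615 0.40337901 0.054     ]
 [0.56884477 0.26786672 0.054     ]]
marker [[0.61168592 0.3381148  0.044     ]]
box far edge [[0.63606467 0.42062482 0.04      ]
 [0.60697876 0.23142154 0.04      ]] 0.19142589611679406 81.2604310050476
bA [ 0.5596 -0.2311  0.005 ] TL->TR len 50.3 ang -76.1 up len 88.6 ang 12.8
bB [ 0.4122 -0.234   0.005 ] TL->TR len 46.5 ang -69.3 up len 90.2 ang 23.6
bC [ 0.3999 -0.3457  0.005 ] TL->TR len 49.8 ang -90.2 up len 91.3 ang -0.5
blocks [[ 0.5579 -0.2278  0.028 ]
 [ 0.4117 -0.2318  0.028 ]
 [ 0.4002 -0.3418  0.028 ]]
```

```bash
python3 - <<'E'
from h import *
plan((.40,-.40,.25,125),(.47,-.18,.25,140),(.48,.06,.25,155),(.376,.2874,.25,163.5),(.376,.2874,.15,163.5),(.376,.2874,.082,163.5))
E
```

```text
(0.4, -0.4, 0.25, 125) [-220.6, 103.7, -9.4] [0.002, 0.0, -0.226]
(0.47, -0.18, 0.25, 140) [-183.5, 140.1, 0.0] [0.0, 0.0, -0.262]
(0.48, 0.06, 0.25, 155) [-190.3, 146.6, 0.0] [0.0, 0.0, -0.262]
(0.376, 0.2874, 0.25, 163.5) [-162.1, 190.4, 0.0] [0.0, 0.0, -0.148]
(0.376, 0.2874, 0.15, 163.5) [0.0, 0.0, 100.0] [0.0, 0.0, 0.0]
(0.376, 0.2874, 0.082, 163.5) [0.0, 0.0, 68.0] [0.0, 0.0, 0.0]
```

Call:
{"op": "servo_tool", "data": {
  "commands": [
    [[0,-44,21,-2,0,0,-0.045],[0,-88,42,-4,0,0,-0.09],[0,-132,62,-6,0,0,-0.135],[0,-176,83,-8,0,0,-0.18],[0,-220,104,-9,0.002,0,-0.226]]
  ]
}}

```text
time_s: 0.65
tcp_pos: [0.4005, -0.3987, 0.2503]
ee_rot: [[-0.818, -0.575, 0.001], [-0.575, 0.818, -0.002], [0.0, -0.002, -1.0]]
wrist_force: [0.1, 0.3, 0.5]
gripper_width: 0.999
gripper_force: 0.0
```

Call:
{"op": "servo_tool", "data": {
  "commands": [
    [[0,-37,28,0,0,0,-0.05],[0,-73,56,0,0,0,-0.1],[0,-110,84,0,0,0,-0.16],[0,-147,112,0,0,0,-0.21],[0,-183,140,0,0,0,-0.262]]
  ]
}}

```text
time_s: 1.15
tcp_pos: [0.4692, -0.1787, 0.2499]
ee_rot: [[-0.641, -0.768, 0.001], [-0.768, 0.641, -0.002], [0.001, -0.002, -1.0]]
wrist_force: [1.4, -0.5, -0.1]
gripper_width: 0.999
gripper_force: 0.0
```

Call:
{"op": "servo_tool", "data": {
  "commands": [
    [[0,-38,29,0,0,0,-0.05],[0,-76,58,0,0,0,-0.1],[0,-114,88,0,0,0,-0.16],[0,-152,117,0,0,0,-0.21],[0,-190,146,0,0,0,-0.262]]
  ]
}}

```text
time_s: 1.65
tcp_pos: [0.4789, 0.0607, 0.2496]
ee_rot: [[-0.42, -0.907, 0.001], [-0.907, 0.42, -0.002], [0.001, -0.002, -1.0]]
wrist_force: [1.1, -1.0, 0.3]
gripper_width: 1.001
gripper_force: 0.0
```

Call:
{"op": "servo_tool", "data": {
  "commands": [
    [[0,-32,38,0,0,0,-0.03],[0,-65,76,0,0,0,-0.06],[0,-97,114,0,0,0,-0.09],[0,-130,152,0,0,0,-0.12],[0,-162,190,0,0,0,-0.148]]
  ]
}}

```text
time_s: 2.15
tcp_pos: [0.3742, 0.2874, 0.2491]
ee_rot: [[-0.283, -0.959, 0.001], [-0.959, 0.283, -0.001], [0.001, -0.001, -1.0]]
wrist_force: [0.7, -0.1, 0.1]
gripper_width: 1.0
gripper_force: 0.0
```

```bash
python3 - <<'E'
from station import r
from h import *
c=r.capture("wrist"); cv2.imwrite("pics/w1.png",c["pixels"][:,:,::-1])
np.save("w1.npy",{k:np.array(c[k]) for k in("camera_matrix","dist","R","t")},allow_pickle=True)
print(w2p(c,[(.374,.2874,.091),(.388,.3337,.08),(.3605,.2411,.08),(.3742,.275,.014)]))
plan((.376,.2874,.15,163.5),(.376,.2874,.082,163.5)); s=r.sense(); print(s["tcp_pos"],s["time_s"],s["wrist_force"])
E
```

```text
[[324.00226968 232.94804494]
 [323.58271073 286.49016678]
 [323.88938982 169.60334212]
 [320.32361493 203.80400545]]
(0.376, 0.2874, 0.15, 163.5) [4.6, -4.5, 99.1] [-0.001, 0.002, 0.008]
(0.376, 0.2874, 0.082, 163.5) [0.0, 0.0, 68.0] [0.0, 0.0, 0.0]
[0.3727992  0.29293456 0.24906757] 2.2 [-1.36487832  2.79626995 -0.39985864]
```

View pics/w1.png

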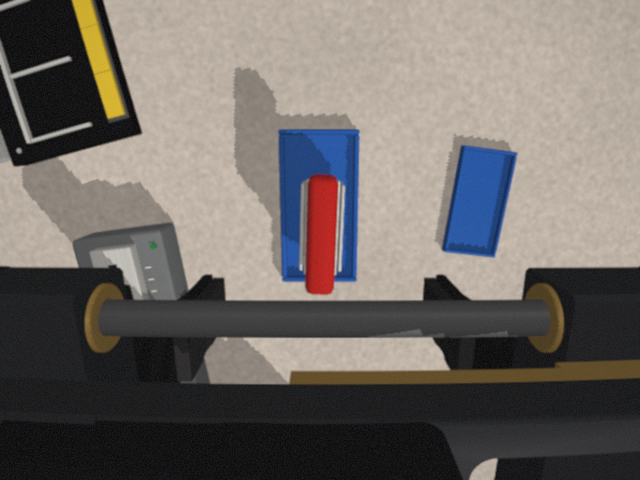

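The wrist view shows the red handle centred at about (321,234) in the larger tray, where I predicted it. I'll descend and grip it.

Call:
{"op": "servo_tool", "data": {
  "commands": [
    [[0,0,0,30,0,0,0],[0,0,0,65,0,0,0],[0,0,0,100,0,0,0],[0,0,0,120,0,0,0],[0,0,0,130,0,0,0]]
  ]
}}

```text
time_s: 2.7
tcp_pos: [0.3749, 0.2845, 0.117]
ee_rot: [[-0.284, -0.959, -0.002], [-0.959, 0.284, -0.005], [0.005, 0.0, -1.0]]
wrist_force: [0.4, -0.5, 0.7]
gripper_width: 1.0
gripper_force: 0.0
```

Call:
{"op": "servo_tool", "data": {
  "commands": [
    [[0,0,0,10,0,0,0],[0,0,0,20,0,0,0],[0,0,0,30,0,0,0],[0,0,0,37,0,0,0],[0,0,0,37,0,0,0]]
  ]
}}

```text
time_s: 3.2
tcp_pos: [0.3754, 0.2851, 0.0813]
ee_rot: [[-0.284, -0.959, -0.0], [-0.959, 0.284, -0.003], [0.003, -0.001, -1.0]]
wrist_force: [-0.1, -0.0, 0.4]
gripper_width: 1.002
gripper_force: 0.0
```

Call:
{"op": "servo_tool", "data": {
  "commands": [
    [[1,0,0,0,0,0,0],[1,0,0,0,0,0,0],[1,0,0,0,0,0,0],[1,0,0,0,0,0,0],[1,0,0,0,0,0,0]]
  ]
}}

```text
time_s: 3.7
tcp_pos: [0.3758, 0.2856, 0.0823]
ee_rot: [[-0.284, -0.959, 0.001], [-0.959, 0.284, -0.001], [0.001, -0.002, -1.0]]
wrist_force: [-0.3, 0.5, 0.5]
gripper_width: 0.635
gripper_force: 0.0
```

Call:
{"op": "servo_tool", "data": {
  "commands": [
    [[1,0,0,0,0,0,0],[1,0,0,0,0,0,0],[1,0,0,0,0,0,0],[1,0,0,0,0,0,0],[1,0,0,0,0,0,0]]
  ]
}}

```text
time_s: 4.2
tcp_pos: [0.3758, 0.2855, 0.082]
ee_rot: [[-0.284, -0.959, 0.001], [-0.959, 0.284, -0.002], [0.001, -0.001, -1.0]]
wrist_force: [0.0, -0.2, 0.7]
gripper_width: 0.274
gripper_force: 29.7
```

Call:
{"op": "servo_tool", "data": {
  "commands": [
    [[1,0,0,-5,0,0,0],[1,0,0,-20,0,0,0],[1,0,0,-40,0,0,0],[1,0,0,-60,0,0,0],[1,0,0,-70,0,0,0]]
  ]
}}

```text
time_s: 4.7
tcp_pos: [0.3757, 0.2858, 0.1532]
ee_rot: [[-0.284, -0.959, 0.002], [-0.959, 0.284, -0.0], [-0.0, -0.002, -1.0]]
wrist_force: [-0.8, 1.2, -3.7]
gripper_width: 0.274
gripper_force: 29.7
```

```bash
python3 - <<'E'
from h import *
plan((.526,.108,.14,176.9),(.526,.108,.104,176.9),(.526,.108,.0965,176.9))
E
```

```text
(0.526, 0.108, 0.14, 176.9) [127.8, -194.6, 13.5] [-0.002, -0.0, -0.234]
(0.526, 0.108, 0.104, 176.9) [0.0, 0.0, 36.0] [0.0, 0.0, 0.0]
(0.526, 0.108, 0.0965, 176.9) [0.0, 0.0, 7.5] [0.0, 0.0, 0.0]
```

Call:
{"op": "servo_tool", "data": {
  "commands": [
    [[1,15,-23,0,0,0,-0.03],[1,40,-61,3,0,0,-0.08],[1,65,-99,6,0,0,-0.12],[1,92,-140,9,0,0,-0.17],[1,110,-168,12,0,0,-0.21]]
  ]
}}

```text
time_s: 5.2
tcp_pos: [0.5061, 0.13, 0.1395]
ee_rot: [[-0.078, -0.997, -0.001], [-0.997, 0.078, -0.003], [0.003, 0.001, -1.0]]
wrist_force: [0.0, 1.1, -4.6]
gripper_width: 0.269
gripper_force: 29.9
```

Call:
{"op": "servo_tool", "data": {
  "commands": [
    [[1,11,-17,0,0,0,-0.012],[1,17,-27,0,0,0,-0.024],[1,17,-27,0,0,0,-0.024],[1,17,-27,0,0,0,-0.024],[1,17,-27,0,0,0,-0.024]]
  ]
}}

```text
time_s: 5.7
tcp_pos: [0.5302, 0.1136, 0.14]
ee_rot: [[-0.054, -0.999, -0.0], [-0.999, 0.054, -0.002], [0.002, 0.0, -1.0]]
wrist_force: [-0.6, -0.4, -3.4]
gripper_width: 0.275
gripper_force: 29.9
```

```bash
python3 - <<'E'
from h import *
from station import r
c=r.capture("top"); cv2.imwrite("pics/t2.png",cv2.resize(c["pixels"][160:280,230:390,::-1],None,fx=5,fy=5,interpolation=cv2.INTER_CUBIC))
s=r.sense();print(s["tcp_pos"],s["time_s"])
plan((.526,.108,.104,176.9))
E
```

```text
[0.530322   0.11377141 0.14024736] 5.75
(0.526, 0.108, 0.104, 176.9) [5.9, 4.0, 36.3] [-0.0, -0.002, 0.001]
```

View pics/t2.png

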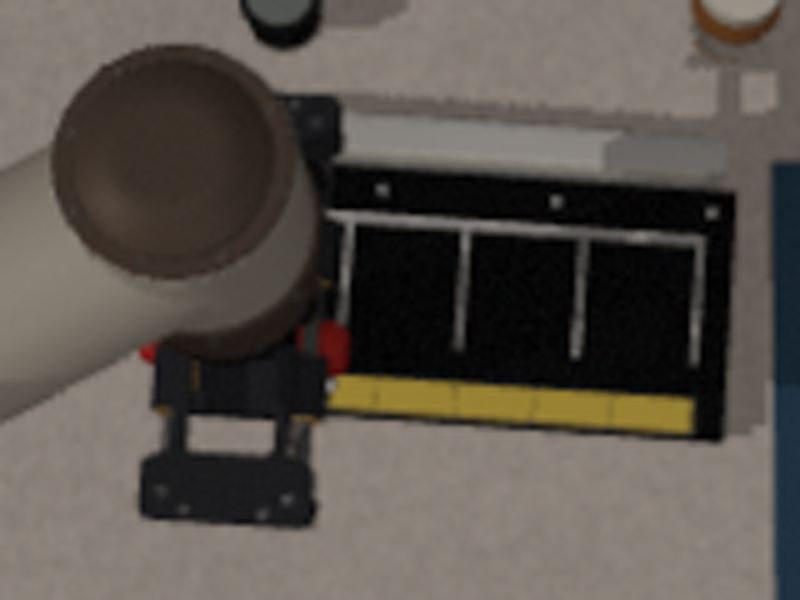

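The roller hangs over the strip's +y end, lined up with it. I'll correct the sideways offset, descend and press.

Call:
{"op": "servo_tool", "data": {
  "commands": [
    [[1,3,2,10,0,0,0],[1,6,4,20,0,0,0],[1,6,4,30,0,0,0],[1,6,4,34,0,0,0],[1,6,4,34,0,0,0]]
  ]
}}

```text
time_s: 6.25
tcp_pos: [0.5263, 0.1073, 0.1053]
ee_rot: [[-0.054, -0.999, -0.001], [-0.999, 0.054, -0.003], [0.003, 0.001, -1.0]]
wrist_force: [0.8, 0.1, -3.8]
gripper_width: 0.273
gripper_force: 29.9
```

Call:
{"op": "servo_tool", "data": {
  "commands": [
    [[1,0,0,2,0,0,0],[1,0,0,4,0,0,0],[1,0,0,6,0,0,0],[1,0,0,7,0,0,0],[1,0,0,8,0,0,0]]
  ]
}}

```text
time_s: 6.75
tcp_pos: [0.5274, 0.1076, 0.1006]
ee_rot: [[-0.053, -0.999, 0.002], [-0.999, 0.053, -0.002], [0.002, -0.003, -1.0]]
wrist_force: [-4.2, -0.3, 10.5]
gripper_width: 0.27
gripper_force: 29.9
```

Call:
{"op": "servo_tool", "data": {
  "commands": [
    [[1,0,0,2,0,0,0],[1,0,0,3,0,0,0],[1,0,0,4,0,0,0],[1,0,0,5,0,0,0],[1,0,0,5,0,0,0]]
  ]
}}

```text
time_s: 7.25
tcp_pos: [0.5276, 0.1077, 0.0972]
ee_rot: [[-0.053, -0.999, 0.003], [-0.999, 0.053, -0.002], [0.002, -0.003, -1.0]]
wrist_force: [-6.8, 0.1, 16.3]
gripper_width: 0.276
gripper_force: 30.0
```

Call:
{"op": "servo_tool", "data": {
  "commands": [
    [[1,-5,0,1,0,0,0],[1,-10,0,1,0,0,0],[1,-15,0,1,0,0,0],[1,-18,0,1,0,0,0],[1,-18,0,1,0,0,0]]
  ]
}}

```text
time_s: 7.75
tcp_pos: [0.5288, 0.1261, 0.0969]
ee_rot: [[-0.052, -0.999, 0.004], [-0.999, 0.052, -0.002], [0.001, -0.004, -1.0]]
wrist_force: [-7.4, 1.2, 19.7]
gripper_width: 0.272
gripper_force: 30.0
```

Call:
{"op": "servo_tool", "data": {
  "commands": [
    [[1,8,0,0,0,0,0],[1,18,0,0,0,0,0],[1,28,0,0,0,0,0],[1,38,0,0,0,0,0],[1,48,0,0,0,0,0]]
  ]
}}

```text
time_s: 8.25
tcp_pos: [0.5267, 0.0788, 0.0971]
ee_rot: [[-0.052, -0.999, 0.006], [-0.999, 0.052, 0.001], [-0.001, -0.006, -1.0]]
wrist_force: [-7.7, 2.8, 20.1]
gripper_width: 0.276
gripper_force: 30.0
```

Call:
{"op": "servo_tool", "data": {
  "commands": [
    [[1,10,0,0,0,0,0],[1,20,0,0,0,0,0],[1,30,0,0,0,0,0],[1,40,0,0,0,0,0],[1,50,0,0,0,0,0]]
  ]
}}

```text
time_s: 8.75
tcp_pos: [0.5245, 0.0282, 0.0971]
ee_rot: [[-0.052, -0.999, 0.007], [-0.999, 0.052, -0.001], [0.001, -0.007, -1.0]]
wrist_force: [-5.7, 1.9, 19.8]
gripper_width: 0.274
gripper_force: 30.0
```

Call:
{"op": "servo_tool", "data": {
  "commands": [
    [[1,10,0,0,0,0,0],[1,20,0,0,0,0,0],[1,30,0,0,0,0,0],[1,40,0,0,0,0,0],[1,50,0,0,0,0,0]]
  ]
}}

```text
time_s: 9.25
tcp_pos: [0.5219, -0.0221, 0.0971]
ee_rot: [[-0.052, -0.999, 0.007], [-0.999, 0.052, -0.002], [0.001, -0.007, -1.0]]
wrist_force: [-5.0, 2.4, 17.9]
gripper_width: 0.274
gripper_force: 30.0
```

Call:
{"op": "servo_tool", "data": {
  "commands": [
    [[1,10,0,0,0,0,0],[1,20,0,0,0,0,0],[1,30,0,0,0,0,0],[1,40,0,0,0,0,0],[1,50,0,0,0,0,0]]
  ]
}}

```text
time_s: 9.75
tcp_pos: [0.5195, -0.0724, 0.0971]
ee_rot: [[-0.051, -0.999, 0.007], [-0.999, 0.051, -0.002], [0.002, -0.007, -1.0]]
wrist_force: [-3.2, 2.7, 16.3]
gripper_width: 0.273
gripper_force: 30.0
```

Call:
{"op": "servo_tool", "data": {
  "commands": [
    [[1,5,0,0,0,0,0],[1,10,0,0,0,0,0],[1,12,0,0,0,0,0],[1,12,0,0,0,0,0],[1,12,0,0,0,0,0]]
  ]
}}

```text
time_s: 10.25
tcp_pos: [0.5187, -0.0848, 0.097]
ee_rot: [[-0.052, -0.999, 0.007], [-0.999, 0.052, -0.003], [0.003, -0.007, -1.0]]
wrist_force: [-4.0, -0.2, 15.3]
gripper_width: 0.272
gripper_force: 30.0
```

Call:
{"op": "servo_tool", "data": {
  "commands": [
    [[1,5,0,1,0,0,0],[1,0,0,2,0,0,0],[1,-20,0,2,0,0,0],[1,-40,0,2,0,0,0],[1,-60,0,2,0,0,0]]
  ]
}}

```text
time_s: 10.75
tcp_pos: [0.5226, -0.025, 0.097]
ee_rot: [[-0.051, -0.999, 0.008], [-0.999, 0.051, -0.005], [0.004, -0.008, -1.0]]
wrist_force: [-6.0, -3.8, 27.1]
gripper_width: 0.274
gripper_force: 30.0
```

Call:
{"op": "servo_tool", "data": {
  "commands": [
    [[1,-20,0,0,0,0,0],[1,-40,0,0,0,0,0],[1,-60,0,0,0,0,0],[1,-80,0,0,0,0,0],[1,-95,0,0,0,0,0]]
  ]
}}

```text
time_s: 11.25
tcp_pos: [0.528, 0.0714, 0.0969]
ee_rot: [[-0.05, -0.999, 0.009], [-0.999, 0.05, -0.002], [0.002, -0.009, -1.0]]
wrist_force: [-4.7, -2.9, 25.5]
gripper_width: 0.276
gripper_force: 30.0
```

Call:
{"op": "servo_tool", "data": {
  "commands": [
    [[1,-20,0,0,0,0,0],[1,-40,0,0,0,0,0],[1,-50,0,-1,0,0,0],[1,-54,0,-10,0,0,0],[1,-54,0,-35,0,0,0]]
  ]
}}

```text
time_s: 11.75
tcp_pos: [0.5258, 0.1244, 0.1238]
ee_rot: [[-0.054, -0.999, -0.004], [-0.999, 0.054, -0.004], [0.004, 0.004, -1.0]]
wrist_force: [0.0, -0.1, -3.0]
gripper_width: 0.269
gripper_force: 29.9
```

Call:
{"op": "servo_tool", "data": {
  "commands": [
    [[1,-20,0,-10,0,0,0],[1,-40,0,-20,0,0,0],[1,-70,0,-20,0,0,0],[1,-80,0,-20,0,0,0],[1,-80,0,-20,0,0,0]]
  ]
}}

```text
time_s: 12.25
tcp_pos: [0.5316, 0.2053, 0.1447]
ee_rot: [[-0.053, -0.999, -0.0], [-0.999, 0.053, -0.002], [0.002, 0.0, -1.0]]
wrist_force: [-0.1, 0.2, -3.3]
gripper_width: 0.279
gripper_force: 29.9
```

```bash
python3 - <<'E'
from h import *
from station import r
s=r.sense();print(s["tcp_pos"],s["time_s"],s["wrist_force"])
c=r.capture("scene"); cv2.imwrite("pics/s2.png",cv2.resize(c["pixels"][200:370,190:360,::-1],None,fx=3.5,fy=3.5,interpolation=cv2.INTER_CUBIC))
plan((.3758,.281,.16,163.7),(.3758,.281,.0825,163.7))
E
```

```text
[0.53164763 0.20534689 0.14468331] 12.25 [-0.05472417  0.15384959 -3.2852531 ]
(0.3758, 0.281, 0.16, 163.7) [-68.3, 159.4, -15.6] [0.001, -0.003, 0.231]
(0.3758, 0.281, 0.0825, 163.7) [0.0, 0.0, 77.5] [0.0, 0.0, 0.0]
```

View pics/s2.png

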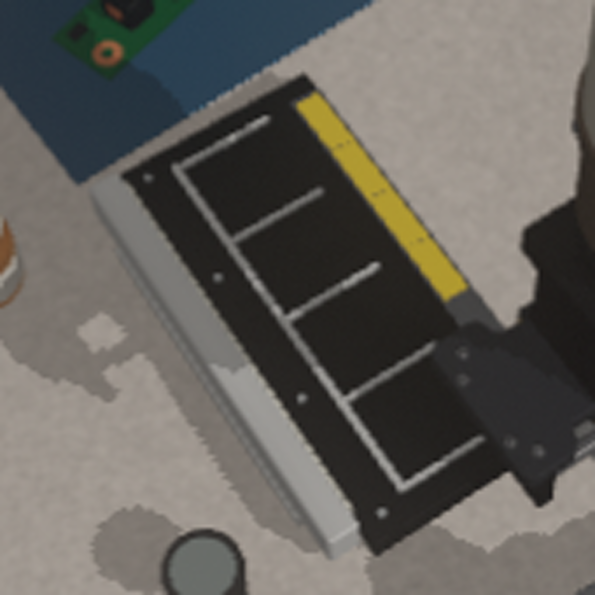

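The strip is flush along every length I can see, from pixel (310,95) to (455,290). Next is putting the roller back in the larger tray.

Call:
{"op": "servo_tool", "data": {
  "commands": [
    [[1,-8,20,-6,0,0,0.03],[1,-25,58,-16,0,0,0.08],[1,-43,100,-16,0,0,0.14],[1,-60,140,-16,0,0,0.2],[1,-68,159,-16,0,0,0.231]]
  ]
}}

```text
time_s: 12.8
tcp_pos: [0.3741, 0.2798, 0.1607]
ee_rot: [[-0.283, -0.959, -0.001], [-0.959, 0.283, -0.003], [0.003, 0.0, -1.0]]
wrist_force: [1.0, 0.0, -4.2]
gripper_width: 0.274
gripper_force: 29.9
```

Call:
{"op": "servo_tool", "data": {
  "commands": [
    [[1,0,0,0,0,0,0],[1,0,0,0,0,0,0],[1,0,0,15,0,0,0],[1,0,0,35,0,0,0],[1,0,0,45,0,0,0]]
  ]
}}

```text
time_s: 13.3
tcp_pos: [0.3773, 0.2792, 0.1145]
ee_rot: [[-0.283, -0.959, -0.001], [-0.959, 0.283, -0.004], [0.004, -0.0, -1.0]]
wrist_force: [0.1, -0.4, -3.7]
gripper_width: 0.272
gripper_force: 29.9
```

```bash
python3 - <<'E'
from h import *
from station import r
c=r.capture("top"); cv2.imwrite("pics/t3.png",cv2.resize(c["pixels"][255:335,160:270,::-1],None,fx=5,fy=5,interpolation=cv2.INTER_CUBIC))
plan((.3755,.280,.0825,163.7))
E
```

```text
(0.3755, 0.28, 0.0825, 163.7) [-1.0, 1.5, 30.9] [0.001, -0.006, -0.003]
```

View pics/t3.png

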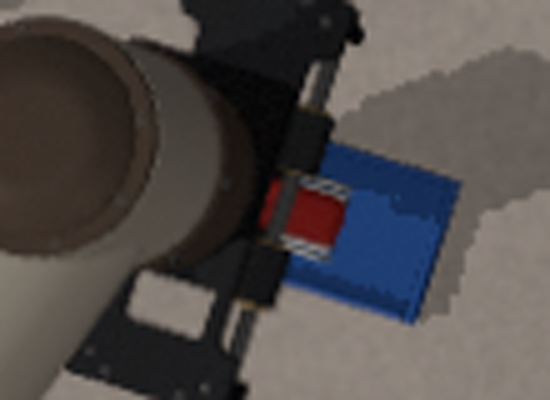

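The roller sits over the tray's middle, between the walls. I'll lower it, release it and rise.

Call:
{"op": "servo_tool", "data": {
  "commands": [
    [[1,0,1,10,0,0,0],[1,0,1,20,0,0,0],[1,0,1,27,0,0,0],[1,0,1,31,0,0,0],[1,0,1,31,0,0,0]]
  ]
}}

```text
time_s: 13.85
tcp_pos: [0.3758, 0.2809, 0.0845]
ee_rot: [[-0.281, -0.96, 0.0], [-0.96, 0.281, -0.003], [0.003, -0.001, -1.0]]
wrist_force: [0.2, 0.1, -3.6]
gripper_width: 0.276
gripper_force: 29.9
```

Call:
{"op": "servo_tool", "data": {
  "commands": [
    [[0.4,0,0,0,0,0,0],[0.4,0,0,0,0,0,0],[0.4,0,0,0,0,0,0],[0.4,0,0,0,0,0,0],[0.4,0,0,0,0,0,0]]
  ]
}}

```text
time_s: 14.35
tcp_pos: [0.3762, 0.2813, 0.0854]
ee_rot: [[-0.281, -0.96, 0.002], [-0.96, 0.281, -0.001], [0.001, -0.002, -1.0]]
wrist_force: [0.2, -0.4, -0.2]
gripper_width: 0.577
gripper_force: 0.0
```

Call:
{"op": "servo_tool", "data": {
  "commands": [
    [[0.4,0,0,-10,0,0,0],[0.4,0,0,-30,0,0,0],[0.4,0,0,-60,0,0,0],[0.4,0,0,-90,0,0,0],[0.4,0,0,-110,0,0,0]]
  ]
}}

```text
time_s: 14.85
tcp_pos: [0.3765, 0.2819, 0.1981]
ee_rot: [[-0.281, -0.96, 0.004], [-0.96, 0.281, 0.001], [-0.002, -0.003, -1.0]]
wrist_force: [0.5, 1.0, -0.5]
gripper_width: 0.597
gripper_force: 0.0
```

```bash
python3 - <<'E'
from h import *
plan((.47,.08,.20,178),(.49,-.15,.20,190),(.556,-.215,.15,193))
E
```

```text
(0.47, 0.08, 0.2, 178) [167.5, -146.4, -1.8] [-0.003, 0.002, -0.25]
(0.49, -0.15, 0.2, 190) [229.2, -28.0, 0.0] [0.0, 0.0, -0.209]
(0.556, -0.215, 0.15, 193) [75.5, -53.7, 50.0] [0.0, 0.0, -0.052]
```

Call:
{"op": "servo_tool", "data": {
  "commands": [
    [[0.4,30,-26,0,0,0,-0.04],[0.4,67,-58,-2,0,0,-0.1],[0.4,100,-88,-2,0,0,-0.15],[0.4,134,-117,-2,0,0,-0.2],[0.4,167,-146,-2,-0.003,0.002,-0.25]]
  ]
}}

```text
time_s: 15.35
tcp_pos: [0.4695, 0.0783, 0.1986]
ee_rot: [[-0.032, -0.999, -0.001], [-0.999, 0.032, -0.003], [0.003, 0.001, -1.0]]
wrist_force: [0.2, 0.0, 0.6]
gripper_width: 0.599
gripper_force: 0.0
```

Call:
{"op": "servo_tool", "data": {
  "commands": [
    [[0.4,46,-6,-10,0,0,-0.04],[0.4,92,-11,-20,0,0,-0.08],[0.4,138,-17,-30,0,0,-0.12],[0.4,184,-22,-40,0,0,-0.16],[0.4,220,-28,-50,0,0,-0.209]]
  ]
}}

```text
time_s: 15.85
tcp_pos: [0.489, -0.1431, 0.2496]
ee_rot: [[0.174, -0.985, -0.001], [-0.985, -0.174, -0.003], [0.003, 0.002, -1.0]]
wrist_force: [0.6, 0.4, -0.2]
gripper_width: 0.599
gripper_force: 0.0
```

Call:
{"op": "servo_tool", "data": {
  "commands": [
    [[0,20,0,0,0,0,0],[0,40,0,0,0,0,0],[0,60,0,0,0,0,0],[0,70,0,0,0,0,0],[0,70,0,0,0,0,0]]
  ]
}}

```text
time_s: 16.35
tcp_pos: [0.5015, -0.2104, 0.2486]
ee_rot: [[0.171, -0.985, -0.002], [-0.985, -0.171, -0.003], [0.003, 0.003, -1.0]]
wrist_force: [-0.1, 0.5, -0.2]
gripper_width: 0.953
gripper_force: 0.0
```

```bash
python3 - <<'E'
from h import *
from station import r
c=r.capture("wrist"); cv2.imwrite("pics/w2.png",c["pixels"][:,:,::-1])
s=r.sense();print(s["tcp_pos"],s["time_s"])
np.save("w2.npy",{k:np.array(c[k]) for k in("camera_matrix","dist","R","t")},allow_pickle=True)
print(w2p(c,[(.5579,-.2278,.028),(.4117,-.2318,.028),(.4002,-.3418,.028)]))
E
```

```text
[ 0.50138576 -0.20969212  0.24848605] 16.4
[[265.34591175 190.23229238]
 [420.83174564 212.98838997]
 [460.83910732  94.23388262]]
```

View pics/w2.png

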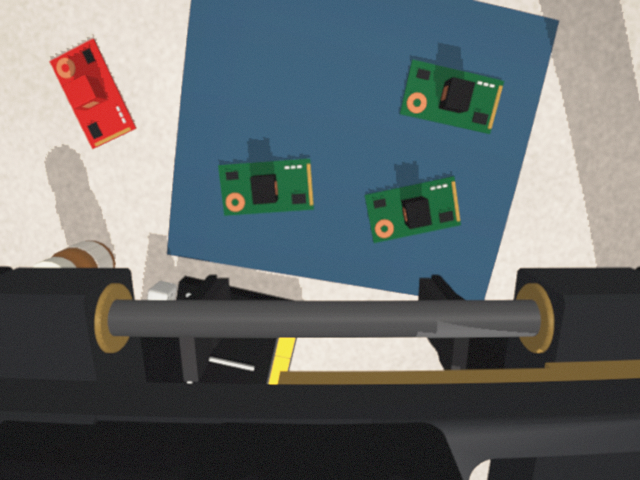

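The wrist view shows the three green boards, their blocks at about (264,188), (416,212) and (457,95). The red look-alike is at (92,92), off the mat.

```bash
python3 - <<'E'
from h import *
c=np.load("w2.npy",allow_pickle=True).item()
for n,p in dict(A=[(219,160),(309,155),(314,207),(223,216)],B=[(365,193),(453,175),(461,221),(374,242)],C=[(413,57),(503,78),(492,133),(400,113)]).items():
    w=p2w(c,p,.005); d=w[0]-w[1]+w[3]-w[2]; e=w[0]-w[3]+w[1]-w[2]
    print(n,w.mean(0).round(4),np.linalg.norm(d)/2,np.linalg.norm(e)/2,np.degrees(np.arctan2(d[1],d[0])))
plan((.558,-.2295,.08,192.8),(.558,-.2295,.029,192.8))
# bays
S=np.array([.5766,.0177]);a=np.radians(-3.1);R=np.array([[np.cos(a),-np.sin(a)],[np.sin(a),np.cos(a)]])
for i in range(4): print("bay",i,S+R@(-.013,-.09+.06*i))
E
```

```text
A [ 0.5609 -0.2301  0.005 ] 0.08917187832434736 0.05268591409377128 14.153045095203584
B [ 0.4139 -0.2326  0.005 ] 0.08872667671370627 0.048807623065122034 22.778664797677994
C [ 0.4006 -0.3434  0.005 ] 0.08957741818367133 0.05096730457842558 -1.13215574322854
(0.558, -0.2295, 0.08, 192.8) [28.8, -52.8, 168.4] [0.003, -0.003, -0.05]
(0.558, -0.2295, 0.029, 192.8) [0.0, 0.0, 51.0] [0.0, 0.0, 0.0]
bay 0 [ 0.55875193 -0.07146528]
bay 1 [ 0.56199666 -0.01155308]
bay 2 [0.56524139 0.04835912]
bay 3 [0.56848612 0.10827132]
```

Call:
{"op": "servo_tool", "data": {
  "commands": [
    [[0,10,-18,30,0,0,-0.02],[0,20,-36,70,0,0,-0.04],[0,30,-54,110,0,0,-0.064],[0,30,-54,150,0,0,-0.064],[0,30,-54,168,0,0,-0.064]]
  ]
}}

```text
time_s: 16.9
tcp_pos: [0.5575, -0.2287, 0.0761]
ee_rot: [[0.236, -0.972, -0.009], [-0.972, -0.236, -0.001], [-0.001, 0.009, -1.0]]
wrist_force: [-0.9, -0.5, 0.1]
gripper_width: 0.999
gripper_force: 0.0
```

Call:
{"op": "servo_tool", "data": {
  "commands": [
    [[0,0,0,10,0,0,0],[0,0,0,25,0,0,0],[0,0,0,40,0,0,0],[0,0,0,50,0,0,0],[0,0,0,50,0,0,0]]
  ]
}}

```text
time_s: 17.4
tcp_pos: [0.559, -0.2299, 0.0298]
ee_rot: [[0.236, -0.972, -0.004], [-0.972, -0.236, -0.003], [0.002, 0.004, -1.0]]
wrist_force: [-0.6, -0.2, 0.5]
gripper_width: 0.999
gripper_force: 0.0
```

Call:
{"op": "servo_tool", "data": {
  "commands": [
    [[1,0,0,0,0,0,0],[1,0,0,0,0,0,0],[1,0,0,0,0,0,0],[1,0,0,0,0,0,0],[1,0,0,0,0,0,0]]
  ]
}}

```text
time_s: 17.9
tcp_pos: [0.5596, -0.2306, 0.0306]
ee_rot: [[0.236, -0.972, -0.002], [-0.972, -0.236, -0.003], [0.003, 0.002, -1.0]]
wrist_force: [0.8, 0.3, 0.4]
gripper_width: 0.631
gripper_force: 0.0
```

Call:
{"op": "servo_tool", "data": {
  "commands": [
    [[1,0,0,0,0,0,0],[1,0,0,0,0,0,0],[1,0,0,0,0,0,0],[1,0,0,0,0,0,0],[1,0,0,0,0,0,0]]
  ]
}}

```text
time_s: 18.4
tcp_pos: [0.5596, -0.2305, 0.0303]
ee_rot: [[0.236, -0.972, -0.002], [-0.972, -0.236, -0.003], [0.003, 0.003, -1.0]]
wrist_force: [0.3, 0.3, -1.2]
gripper_width: 0.25
gripper_force: 30.0
```

Call:
{"op": "servo_tool", "data": {
  "commands": [
    [[1,0,0,-5,0,0,0],[1,0,0,-20,0,0,0],[1,0,0,-40,0,0,0],[1,0,0,-60,0,0,0],[1,0,0,-70,0,0,0]]
  ]
}}

```text
time_s: 18.9
tcp_pos: [0.5605, -0.2305, 0.1024]
ee_rot: [[0.236, -0.972, 0.001], [-0.972, -0.236, -0.004], [0.004, 0.0, -1.0]]
wrist_force: [0.3, -0.0, -0.1]
gripper_width: 0.246
gripper_force: 30.0
```

```bash
python3 - <<'E'
from h import *
plan((.5588,-.0715,.10,176.9),(.5588,-.0715,.049,176.9))
E
```

```text
(0.5588, -0.0715, 0.1, 176.9) [-154.9, -35.9, 1.8] [-0.0, -0.004, 0.292]
(0.5588, -0.0715, 0.049, 176.9) [0.0, 0.0, 51.0] [0.0, 0.0, 0.0]
```

Call:
{"op": "servo_tool", "data": {
  "commands": [
    [[1,-20,-5,0,0,0,0.04],[1,-60,-14,0,0,0,0.11],[1,-100,-23,0,0,0,0.19],[1,-140,-32,0,0,0,0.26],[1,-155,-36,0,0,0,0.292]]
  ]
}}

```text
time_s: 19.4
tcp_pos: [0.5575, -0.0683, 0.0997]
ee_rot: [[-0.053, -0.999, -0.003], [-0.999, 0.053, -0.003], [0.003, 0.003, -1.0]]
wrist_force: [0.7, -1.0, -1.0]
gripper_width: 0.249
gripper_force: 30.0
```

Call:
{"op": "servo_tool", "data": {
  "commands": [
    [[1,0,0,0,0,0,0],[1,0,0,10,0,0,0],[1,0,0,20,0,0,0],[1,0,0,25,0,0,0],[1,0,0,25,0,0,0]]
  ]
}}

```text
time_s: 19.9
tcp_pos: [0.5569, -0.0722, 0.0731]
ee_rot: [[-0.055, -0.998, -0.006], [-0.998, 0.055, -0.004], [0.004, 0.005, -1.0]]
wrist_force: [-0.8, -0.1, -0.4]
gripper_width: 0.248
gripper_force: 30.0
```

```bash
python3 - <<'E'
from h import *
from station import r
c=r.capture("wrist"); cv2.imwrite("pics/w3.png",c["pixels"][:,:,::-1])
s=r.sense();print(s["tcp_pos"],s["time_s"])
np.save("w3.npy",{k:np.array(c[k]) for k in("camera_matrix","dist","R","t")},allow_pickle=True)
plan((.5588,-.0715,.049,176.9))
E
```

```text
[ 0.55750756 -0.07208755  0.07383028] 19.95
(0.5588, -0.0715, 0.049, 176.9) [-0.8, -1.4, 24.8] [0.004, -0.004, -0.001]
```

View pics/w3.png

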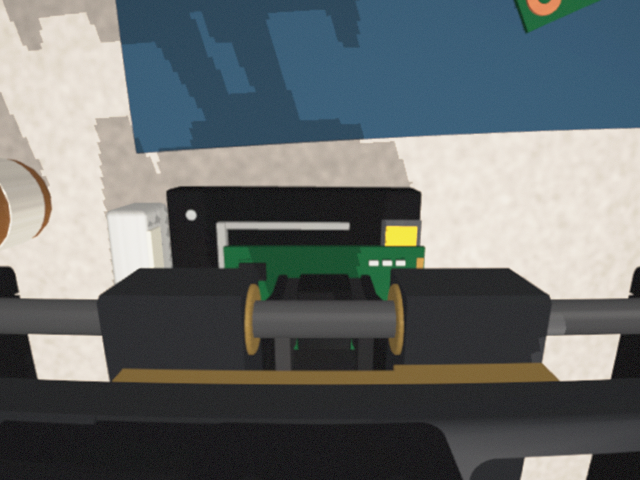

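The board hangs over bay 0: outer rib at row 226 (220–350), strip end at (385–417,226), board edge parallel to both. I'll use these to refine the stage pose.

```bash
python3 - <<'E'
from h import *
c=np.load("w3.npy",allow_pickle=True).item()
S=np.array([.5766,.0177,0]);a=np.radians(-3.1);R=np.array([[np.cos(a),-np.sin(a),0],[np.sin(a),np.cos(a),0],[0,0,1]])
for n,p,z in [("rib end -28,-120",(350,226),.023),("rib/fence 34..,-120",(222,226),.023),("strip -47,-120",(385,225),.0205),("strip -63,-120",(417,225),.0205),("plate 65,-138",(172,188),.02),("plate -65,-138",(420,190),.02)]:
    print(n,(1000*(p2w(c,p,z)[0]-S)@R).round(1))
print("board edge corners rel tcp", [(p2w(c,p,.0735-.027+.003)[0]*1000).round(1) for p in ((224,247),(425,247))])
E
```

```text
rib end -28,-120 [ -28.8 -118.2   23. ]
rib/fence 34..,-120 [  35.2 -118.4   23. ]
strip -47,-120 [ -46.7 -118.2   20.5]
strip -63,-120 [ -63.  -118.2   20.5]
plate 65,-138 [  60.1 -137.2   20. ]
plate -65,-138 [ -63.7 -135.9   20. ]
board edge corners rel tcp [array([598.4, -97.9,  49.5]), array([510.6, -93. ,  49.5])]
```

Call:
{"op": "servo_tool", "data": {
  "commands": [
    [[1,-1,-2,5,0.004,-0.004,0],[1,-1,-2,12,0.004,-0.004,0],[1,-1,-2,19,0.004,-0.004,0],[1,-1,-2,24,0.004,-0.004,0],[1,-1,-2,24,0.004,-0.004,0]]
  ]
}}

```text
time_s: 20.45
tcp_pos: [0.5593, -0.0705, 0.0497]
ee_rot: [[-0.054, -0.999, -0.0], [-0.999, 0.054, 0.0], [-0.0, 0.0, -1.0]]
wrist_force: [-1.0, 0.4, -0.0]
gripper_width: 0.252
gripper_force: 30.0
```

Call:
{"op": "servo_tool", "data": {
  "commands": [
    [[1,0,0,1,0,0,0],[1,0,0,1,0,0,0],[0.5,0,0,1,0,0,0],[0.5,0,0,1,0,0,0],[0.5,0,0,1,0,0,0]]
  ]
}}

```text
time_s: 20.95
tcp_pos: [0.5602, -0.0704, 0.0501]
ee_rot: [[-0.054, -0.999, 0.003], [-0.999, 0.054, 0.001], [-0.001, -0.003, -1.0]]
wrist_force: [-0.4, -0.7, 0.2]
gripper_width: 0.429
gripper_force: 0.0
```

Call:
{"op": "servo_tool", "data": {
  "commands": [
    [[0.5,0,0,0,0,0,0],[0.5,0,0,0,0,0,0],[0.5,0,0,-20,0,0,0],[0.5,0,0,-50,0,0,0],[0.5,0,0,-90,0,0,0]]
  ]
}}

```text
time_s: 21.45
tcp_pos: [0.5585, -0.0706, 0.1391]
ee_rot: [[-0.054, -0.999, -0.003], [-0.999, 0.054, 0.0], [-0.0, 0.003, -1.0]]
wrist_force: [0.9, -0.6, -0.3]
gripper_width: 0.502
gripper_force: 0.0
```

```bash
python3 - <<'E'
from h import *
plan((.49,-.20,.17,185),(.4135,-.2325,.10,203),(.4135,-.2325,.029,203))
E
```

```text
(0.49, -0.2, 0.17, 185) [132.9, 61.5, -30.7] [0.003, 0.0, -0.142]
(0.4135, -0.2325, 0.1, 203) [25.7, 79.0, 70.0] [0.0, 0.0, -0.314]
(0.4135, -0.2325, 0.029, 203) [0.0, 0.0, 71.0] [0.0, 0.0, 0.0]
```

Call:
{"op": "servo_tool", "data": {
  "commands": [
    [[0.2,30,14,-20,0,0,-0.03],[0.1,65,30,-30,0,0,-0.06],[0,100,46,-30,0,0,-0.1],[0,125,58,-30,0,0,-0.13],[0,133,61,-30,0.003,0,-0.142]]
  ]
}}

```text
time_s: 21.95
tcp_pos: [0.4902, -0.2017, 0.1698]
ee_rot: [[0.086, -0.996, 0.005], [-0.996, -0.086, 0.001], [-0.0, -0.005, -1.0]]
wrist_force: [1.0, 0.2, 0.0]
gripper_width: 0.87
gripper_force: 0.0
```

Call:
{"op": "servo_tool", "data": {
  "commands": [
    [[0,5,16,5,0,0,-0.06],[0,10,32,20,0,0,-0.13],[0,16,50,40,0,0,-0.2],[0,23,70,60,0,0,-0.28],[0,26,79,70,0,0,-0.314]]
  ]
}}

```text
time_s: 22.45
tcp_pos: [0.4134, -0.2325, 0.0976]
ee_rot: [[0.392, -0.92, 0.002], [-0.92, -0.392, 0.002], [-0.001, -0.002, -1.0]]
wrist_force: [0.4, -0.2, 0.8]
gripper_width: 1.001
gripper_force: 0.0
```

Call:
{"op": "servo_tool", "data": {
  "commands": [
    [[0,0,0,0,0,0,0],[0,0,0,0,0,0,0],[0,0,0,0,0,0,0],[0,0,0,0,0,0,0],[0,0,0,0,0,0,0]]
  ]
}}

```text
time_s: 22.95
tcp_pos: [0.4164, -0.2327, 0.0996]
ee_rot: [[0.392, -0.92, 0.006], [-0.92, -0.392, 0.0], [0.002, -0.006, -1.0]]
wrist_force: [-0.3, -0.1, 0.5]
gripper_width: 0.999
gripper_force: 0.0
```

```bash
python3 - <<'E'
from h import *
from station import r
c=r.capture("top"); i=c["pixels"][:,:,::-1]
a=cv2.resize(i[170:330,150:300],(400,427),interpolation=cv2.INTER_CUBIC); b=cv2.resize(i[170:330,300:450],(400,427),interpolation=cv2.INTER_CUBIC)
cv2.imwrite("pics/t4.png",np.hstack([a,b]))
plan((.4135,-.2325,.029,203))
E
```

```text
(0.4135, -0.2325, 0.029, 203) [-1.4, 2.8, 70.5] [-0.006, -0.002, 0.001]
```

View pics/t4.png

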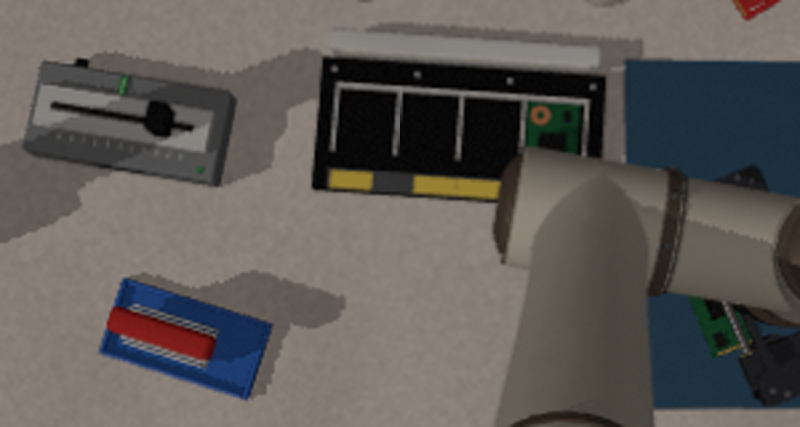

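The first board is in bay 0, flat as far as I can see, and the roller stands in its tray. One strip length, near (393,182), looks grey, so I'll check it by colour from both cameras.

```bash
python3 - <<'E'
from h import *
from station import r
S=np.array([.5766,.0177]);a=np.radians(-3.1);R=np.array([[np.cos(a),-np.sin(a)],[np.sin(a),np.cos(a)]])
for n in("scene","top"):
    c=r.capture(n)
    for y in list(range(-110,120,10)):
        q=S+R@(-.055,y/1000); u,v=w2p(c,[*q,.0205])[0].round().astype(int)
        print(n,y,(u,v),c["pixels"][v,u].tolist())
E
```

```text
scene -110 (np.int64(278), np.int64(230)) [61, 76, 41]
scene -100 (np.int64(281), np.int64(233)) [86, 85, 48]
scene -90 (np.int64(284), np.int64(236)) [116, 95, 52]
scene -80 (np.int64(286), np.int64(240)) [48, 69, 43]
scene -70 (np.int64(289), np.int64(243)) [89, 86, 49]
scene -60 (np.int64(292), np.int64(246)) [79, 91, 42]
scene -50 (np.int64(294), np.int64(250)) [165, 143, 45]
scene -40 (np.int64(297), np.int64(253)) [165, 143, 46]
scene -30 (np.int64(300), np.int64(257)) [165, 144, 46]
scene -20 (np.int64(302), np.int64(260)) [165, 143, 46]
scene -10 (np.int64(305), np.int64(264)) [165, 144, 46]
scene 0 (np.int64(308), np.int64(267)) [165, 144, 47]
scene 10 (np.int64(311), np.int64(271)) [165, 144, 47]
scene 20 (np.int64(314), np.int64(275)) [165, 143, 46]
scene 30 (np.int64(316), np.int64(278)) [165, 144, 46]
scene 40 (np.int64(319), np.int64(282)) [166, 144, 47]
scene 50 (np.int64(322), np.int64(286)) [66, 65, 63]
scene 60 (np.int64(325), np.int64(289)) [66, 65, 65]
scene 70 (np.int64(328), np.int64(293)) [67, 65, 65]
scene 80 (np.int64(331), np.int64(297)) [67, 65, 65]
scene 9
[... 685 characters left out ...]
) [150, 128, 50]
top -10 (np.int64(325), np.int64(240)) [151, 128, 50]
top 0 (np.int64(321), np.int64(239)) [139, 119, 47]
top 10 (np.int64(317), np.int64(239)) [150, 128, 49]
top 20 (np.int64(313), np.int64(239)) [151, 128, 50]
top 30 (np.int64(309), np.int64(239)) [150, 128, 49]
top 40 (np.int64(305), np.int64(238)) [121, 103, 48]
top 50 (np.int64(301), np.int64(238)) [49, 47, 48]
top 60 (np.int64(297), np.int64(238)) [50, 48, 49]
top 70 (np.int64(293), np.int64(238)) [50, 49, 49]
top 80 (np.int64(289), np.int64(237)) [113, 96, 49]
top 90 (np.int64(285), np.int64(237)) [151, 128, 49]
top 100 (np.int64(281), np.int64(237)) [151, 127, 49]
top 110 (np.int64(277), np.int64(237)) [151, 128, 50]
```

```bash
python3 - <<'E'
from h import *
from station import r
c=r.capture("scene"); i=c["pixels"]
m=((i[...,0]>110)&(i[...,1]>95)&(i[...,2]<70)).astype(np.uint8)
n,_,st,_=cv2.connectedComponentsWithStats(m); print(st[1:][st[1:,4]>6])
a=cv2.resize(i[255:325,290:360,::-1],(560,560),interpolation=cv2.INTER_CUBIC)
cv2.imwrite("pics/s3.png",a)
E
```

```text
[[502  18   6  10  33]
 [275 227  49  59 461]
 [329 297  18  19 165]]
```

View pics/s3.png

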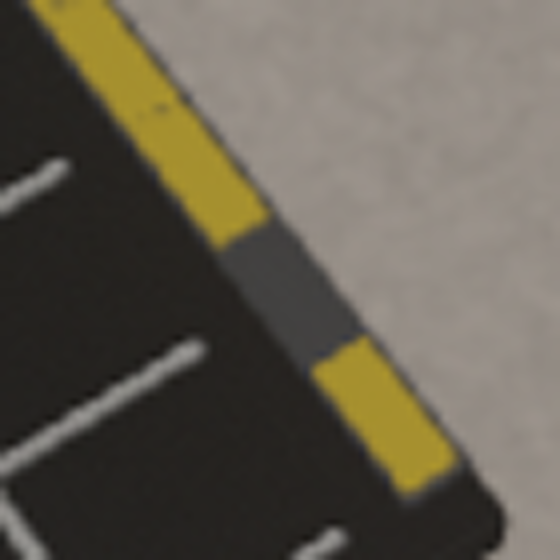

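Strip length 4 isn't missing. It sits level with its grey channel lining, just below the lining's surface, so it's pressed fully home. The other lengths stand a hair above it, and the roller rode at the same height along all of them. Next is board B.

Call:
{"op": "servo_tool", "data": {
  "commands": [
    [[0,-1,2,15,0,0,0],[0,-1,2,35,0,0,0],[0,-1,2,55,0,0,0],[0,-1,2,68,0,0,0],[0,-1,2,70,0,0,0]]
  ]
}}

```text
time_s: 23.65
tcp_pos: [0.4126, -0.2324, 0.0277]
ee_rot: [[0.391, -0.92, 0.001], [-0.92, -0.391, 0.001], [-0.001, -0.002, -1.0]]
wrist_force: [0.1, -0.5, -0.3]
gripper_width: 1.001
gripper_force: 0.0
```

Call:
{"op": "servo_tool", "data": {
  "commands": [
    [[1,0,0,0,0,0,0],[1,0,0,0,0,0,0],[1,0,0,0,0,0,0],[1,0,0,0,0,0,0],[1,0,0,0,0,0,0]]
  ]
}}

```text
time_s: 24.15
tcp_pos: [0.414, -0.2327, 0.0296]
ee_rot: [[0.391, -0.92, 0.006], [-0.92, -0.391, 0.0], [0.002, -0.006, -1.0]]
wrist_force: [1.6, -0.2, -0.7]
gripper_width: 0.628
gripper_force: 0.0
```

Call:
{"op": "servo_tool", "data": {
  "commands": [
    [[1,0,0,0,0,0,0],[1,0,0,0,0,0,0],[1,0,0,0,0,0,0],[1,0,0,0,0,0,0],[1,0,0,0,0,0,0]]
  ]
}}

```text
time_s: 24.65
tcp_pos: [0.4138, -0.2326, 0.0292]
ee_rot: [[0.391, -0.92, 0.005], [-0.92, -0.391, 0.001], [0.001, -0.005, -1.0]]
wrist_force: [0.8, 0.2, 0.5]
gripper_width: 0.249
gripper_force: 30.0
```

Call:
{"op": "servo_tool", "data": {
  "commands": [
    [[1,0,0,-5,0,0,0],[1,0,0,-20,0,0,0],[1,0,0,-40,0,0,0],[1,0,0,-70,0,0,0],[1,0,0,-90,0,0,0]]
  ]
}}

```text
time_s: 25.15
tcp_pos: [0.4137, -0.2328, 0.1211]
ee_rot: [[0.391, -0.92, 0.007], [-0.92, -0.391, 0.0], [0.003, -0.006, -1.0]]
wrist_force: [0.1, -0.3, 0.0]
gripper_width: 0.247
gripper_force: 29.9
```

```bash
python3 - <<'E'
from h import *
plan((.50,-.12,.12,188),(.5635,-.0115,.11,176.9),(.5635,-.0115,.0475,176.9))
E
```

```text
(0.5, -0.12, 0.12, 188) [-70.0, -123.6, 1.6] [-0.006, -0.002, 0.263]
(0.5635, -0.0115, 0.11, 176.9) [-98.6, -78.0, 10.0] [0.0, 0.0, 0.194]
(0.5635, -0.0115, 0.0475, 176.9) [0.0, 0.0, 62.5] [0.0, 0.0, 0.0]
```

Call:
{"op": "servo_tool", "data": {
  "commands": [
    [[1,-10,-18,0,0,0,0.04],[1,-26,-46,0,0,0,0.1],[1,-44,-77,0,0,0,0.16],[1,-60,-105,0,0,0,0.22],[1,-70,-124,0,-0.006,-0.002,0.263]]
  ]
}}

```text
time_s: 25.65
tcp_pos: [0.5009, -0.1182, 0.12]
ee_rot: [[0.138, -0.99, -0.001], [-0.99, -0.138, 0.001], [-0.001, 0.001, -1.0]]
wrist_force: [-0.4, -0.8, -1.6]
gripper_width: 0.246
gripper_force: 29.9
```

Call:
{"op": "servo_tool", "data": {
  "commands": [
    [[1,-25,-20,2,0,0,0.05],[1,-50,-40,5,0,0,0.1],[1,-75,-60,8,0,0,0.15],[1,-93,-73,10,0,0,0.18],[1,-98.5,-78,10,0,0,0.194]]
  ]
}}

```text
time_s: 26.15
tcp_pos: [0.5642, -0.0096, 0.1094]
ee_rot: [[-0.054, -0.999, -0.002], [-0.999, 0.054, 0.001], [-0.001, 0.002, -1.0]]
wrist_force: [0.1, -0.4, -0.5]
gripper_width: 0.254
gripper_force: 29.9
```

Call:
{"op": "servo_tool", "data": {
  "commands": [
    [[1,0,0,0,0,0,0],[1,0,0,10,0,0,0],[1,0,0,25,0,0,0],[1,0,0,35,0,0,0],[1,0,0,38,0,0,0]]
  ]
}}

```text
time_s: 26.65
tcp_pos: [0.5621, -0.0124, 0.0701]
ee_rot: [[-0.056, -0.998, -0.005], [-0.998, 0.056, 0.0], [0.0, 0.005, -1.0]]
wrist_force: [0.6, 0.8, -0.3]
gripper_width: 0.247
gripper_force: 29.9
```

Call:
{"op": "servo_tool", "data": {
  "commands": [
    [[1,0,0,0,0,0,0],[1,0,0,0,0,0,0],[1,0,0,0,0,0,0],[1,0,0,0,0,0,0],[1,0,0,0,0,0,0]]
  ]
}}

```text
time_s: 27.15
tcp_pos: [0.5637, -0.0113, 0.072]
ee_rot: [[-0.055, -0.998, -0.001], [-0.998, 0.055, 0.001], [-0.001, 0.001, -1.0]]
wrist_force: [0.6, -0.3, -0.6]
gripper_width: 0.25
gripper_force: 29.9
```

```bash
python3 - <<'E'
from h import *
plan((.5635,-.0115,.0475,176.9))
E
```

```text
(0.5635, -0.0115, 0.0475, 176.9) [0.3, 0.2, 24.5] [0.001, 0.001, -0.001]
```

Call:
{"op": "servo_tool", "data": {
  "commands": [
    [[1,0,0,8,0,0,0],[1,0,0,16,0,0,0],[1,0,0,21,0,0,0],[1,0,0,25,0,0,0],[1,0,0,25,0,0,0]]
  ]
}}

```text
time_s: 27.65
tcp_pos: [0.563, -0.0114, 0.0473]
ee_rot: [[-0.054, -0.999, -0.003], [-0.999, 0.054, 0.0], [0.0, 0.003, -1.0]]
wrist_force: [-2.5, 0.9, 7.1]
gripper_width: 0.253
gripper_force: 30.0
```

Call:
{"op": "servo_tool", "data": {
  "commands": [
    [[1,0,0,0,0,0,0],[1,0,0,0,0,0,0],[0.5,0,0,0,0,0,0],[0.5,0,0,0,0,0,0],[0.5,0,0,0,0,0,0]]
  ]
}}

```text
time_s: 28.15
tcp_pos: [0.5636, -0.0113, 0.0464]
ee_rot: [[-0.055, -0.998, -0.001], [-0.998, 0.055, 0.001], [-0.001, 0.002, -1.0]]
wrist_force: [0.5, -0.4, 0.1]
gripper_width: 0.435
gripper_force: 0.0
```

Call:
{"op": "servo_tool", "data": {
  "commands": [
    [[0.5,0,0,0,0,0,0],[0.5,0,0,0,0,0,0],[0.5,0,0,-20,0,0,0],[0.5,0,0,-50,0,0,0],[0.5,0,0,-90,0,0,0]]
  ]
}}

```text
time_s: 28.65
tcp_pos: [0.5623, -0.0116, 0.1359]
ee_rot: [[-0.055, -0.998, -0.006], [-0.998, 0.055, 0.0], [0.0, 0.006, -1.0]]
wrist_force: [0.2, 0.6, -0.3]
gripper_width: 0.496
gripper_force: 0.0
```

```bash
python3 - <<'E'
from h import *
plan((.49,-.18,.17,178),(.4005,-.3425,.12,179),(.4005,-.3425,.029,179))
E
```

```text
(0.49, -0.18, 0.17, 178) [172.1, 63.1, -33.7] [0.006, -0.0, -0.02]
(0.4005, -0.3425, 0.12, 179) [165.5, 83.8, 50.0] [0.0, 0.0, -0.017]
(0.4005, -0.3425, 0.029, 179) [0.0, 0.0, 91.0] [0.0, 0.0, 0.0]
```

Call:
{"op": "servo_tool", "data": {
  "commands": [
    [[0.2,30,11,-25,0,0,0],[0.1,75,27,-34,0,0,0],[0,120,44,-34,0.003,0,-0.01],[0,160,58,-34,0.006,0,-0.02],[0,172,63,-34,0.006,0,-0.02]]
  ]
}}

```text
time_s: 29.15
tcp_pos: [0.4894, -0.1822, 0.1707]
ee_rot: [[-0.039, -0.999, 0.004], [-0.999, 0.039, 0.001], [-0.001, -0.004, -1.0]]
wrist_force: [-0.5, -0.7, -0.2]
gripper_width: 0.867
gripper_force: 0.0
```

Call:
{"op": "servo_tool", "data": {
  "commands": [
    [[0,40,20,0,0,0,0],[0,70,35,0,0,0,0],[0,90,45,0,0,0,-0.01],[0,90,45,0,0,0,-0.017],[0,90,45,0,0,0,-0.017]]
  ]
}}

```text
time_s: 29.65
tcp_pos: [0.4434, -0.268, 0.1702]
ee_rot: [[-0.019, -1.0, 0.005], [-1.0, 0.019, 0.001], [-0.001, -0.005, -1.0]]
wrist_force: [-0.2, 0.4, 0.5]
gripper_width: 0.995
gripper_force: 0.0
```

```bash
python3 - <<'E'
from h import *
from station import r
c=r.capture("wrist"); i=c["pixels"].astype(int)
m=((i[...,1]>i[...,0]+25)&(i[...,1]>i[...,2]+15)).astype(np.uint8); m=cv2.morphologyEx(m,cv2.MORPH_CLOSE,np.ones((25,25)))
for k in cv2.findContours(m,cv2.RETR_EXTERNAL,cv2.CHAIN_APPROX_NONE)[0]:
    if cv2.contourArea(k)<1500: continue
    b=cv2.boxPoints(cv2.minAreaRect(k)); w=p2w(c,b,.005)
    e=[w[1]-w[0],w[2]-w[1]]; L=[np.linalg.norm(x) for x in e]; d=e[int(np.argmax(L))]
    print(b.round().tolist(),w.mean(0).round(4),np.round(L,4),np.degrees(np.arctan2(d[1],d[0]))%180)
plan((.4005,-.3425,.12,179),(.4005,-.3425,.029,179))
E
```

```text
[[320.0, 167.0], [320.0, 100.0], [439.0, 100.0], [439.0, 167.0]] [ 0.4    -0.3422  0.005 ] [0.0494 0.0889] 179.28768667970274
(0.4005, -0.3425, 0.12, 179) [75.7, 42.1, 50.0] [-0.005, 0.001, -0.0]
(0.4005, -0.3425, 0.029, 179) [0.0, 0.0, 91.0] [0.0, 0.0, 0.0]
```

Board C hasn't moved: centre (0.400,-0.342), yaw 179.3°, size 89×49 mm. I'll pick it up.

Call:
{"op": "servo_tool", "data": {
  "commands": [
    [[0,30,16,10,0,0,0],[0,60,33,25,0,0,0],[0,75,42,45,-0.005,0,-0.003],[0,75,42,75,-0.005,0,-0.003],[0,75,42,100,-0.005,0,-0.003]]
  ]
}}

```text
time_s: 30.2
tcp_pos: [0.4008, -0.3417, 0.069]
ee_rot: [[-0.015, -1.0, -0.0], [-1.0, 0.015, 0.001], [-0.001, 0.0, -1.0]]
wrist_force: [0.6, 0.4, -1.6]
gripper_width: 1.002
gripper_force: 0.0
```

Call:
{"op": "servo_tool", "data": {
  "commands": [
    [[0,0,0,15,0,0,0],[0,0,0,30,0,0,0],[0,0,0,41,0,0,0],[0,0,0,41,0,0,0],[1,0,0,41,0,0,0]]
  ]
}}

```text
time_s: 30.7
tcp_pos: [0.401, -0.342, 0.0293]
ee_rot: [[-0.014, -1.0, -0.0], [-1.0, 0.014, 0.0], [-0.0, 0.0, -1.0]]
wrist_force: [-1.1, -0.6, 0.7]
gripper_width: 0.966
gripper_force: 0.0
```

Call:
{"op": "servo_tool", "data": {
  "commands": [
    [[1,0,0,0,0,0,0],[1,0,0,0,0,0,0],[1,0,0,0,0,0,0],[1,0,0,0,0,0,0],[1,0,0,0,0,0,0]]
  ]
}}

```text
time_s: 31.2
tcp_pos: [0.4003, -0.3423, 0.0293]
ee_rot: [[-0.015, -1.0, -0.0], [-1.0, 0.015, 0.001], [-0.001, 0.0, -1.0]]
wrist_force: [0.6, -0.4, 1.0]
gripper_width: 0.54
gripper_force: 0.0
```

Call:
{"op": "servo_tool", "data": {
  "commands": [
    [[1,0,0,0,0,0,0],[1,0,0,0,0,0,0],[1,0,0,0,0,0,0],[1,0,0,0,0,0,0],[1,0,0,0,0,0,0]]
  ]
}}

```text
time_s: 31.7
tcp_pos: [0.4003, -0.3423, 0.0291]
ee_rot: [[-0.015, -1.0, -0.0], [-1.0, 0.015, 0.001], [-0.001, 0.0, -1.0]]
wrist_force: [-0.2, -0.4, 0.9]
gripper_width: 0.25
gripper_force: 30.0
```

Call:
{"op": "servo_tool", "data": {
  "commands": [
    [[1,0,0,-5,0,0,0],[1,0,0,-20,0,0,0],[1,0,0,-40,0,0,0],[1,0,0,-70,0,0,0],[1,0,0,-90,0,0,0]]
  ]
}}

```text
time_s: 32.2
tcp_pos: [0.4008, -0.3426, 0.1211]
ee_rot: [[-0.015, -1.0, 0.001], [-1.0, 0.015, -0.0], [0.0, -0.001, -1.0]]
wrist_force: [0.2, -0.2, -1.0]
gripper_width: 0.248
gripper_force: 30.0
```

```bash
python3 - <<'E'
from h import *
plan((.46,-.18,.12,178),(.5667,.0484,.11,176.9),(.5667,.0484,.0475,176.9))
E
```

```text
(0.46, -0.18, 0.12, 178) [-163.4, -56.8, 1.1] [-0.001, -0.0, 0.02]
(0.5667, 0.0484, 0.11, 176.9) [-232.0, -98.7, 10.0] [0.0, 0.0, 0.019]
(0.5667, 0.0484, 0.0475, 176.9) [0.0, 0.0, 62.5] [0.0, 0.0, 0.0]
```

Call:
{"op": "servo_tool", "data": {
  "commands": [
    [[1,-20,-7,0,0,0,0],[1,-55,-19,0,0,0,0],[1,-92,-32,0,0,0,0.01],[1,-130,-45,0,0,0,0.02],[1,-163,-57,0,0,0,0.02]]
  ]
}}

```text
time_s: 32.7
tcp_pos: [0.46, -0.1785, 0.1196]
ee_rot: [[-0.035, -0.999, -0.0], [-0.999, 0.035, 0.001], [-0.001, 0.0, -1.0]]
wrist_force: [0.7, -1.0, -1.1]
gripper_width: 0.249
gripper_force: 30.0
```

Call:
{"op": "servo_tool", "data": {
  "commands": [
    [[1,-40,-17,0,0,0,0],[1,-80,-34,0,0,0,0],[1,-122,-52,0,0,0,0.01],[1,-164,-70,0,0,0,0.019],[1,-200,-85,0,0,0,0.019]]
  ]
}}

```text
time_s: 33.2
tcp_pos: [0.5524, 0.0189, 0.1197]
ee_rot: [[-0.053, -0.999, 0.0], [-0.999, 0.053, 0.001], [-0.001, -0.0, -1.0]]
wrist_force: [0.1, -0.7, -0.9]
gripper_width: 0.249
gripper_force: 30.0
```

Call:
{"op": "servo_tool", "data": {
  "commands": [
    [[1,-20,-8,5,0,0,0],[1,-32,-14,10,0,0,0],[1,-32,-14,25,0,0,0],[1,-32,-14,40,0,0,0],[1,-32,-14,48,0,0,0]]
  ]
}}

```text
time_s: 33.7
tcp_pos: [0.566, 0.0468, 0.0696]
ee_rot: [[-0.055, -0.998, -0.004], [-0.998, 0.055, -0.0], [0.0, 0.004, -1.0]]
wrist_force: [-0.1, -0.3, -0.7]
gripper_width: 0.249
gripper_force: 30.0
```

Call:
{"op": "servo_tool", "data": {
  "commands": [
    [[1,0,0,0,0,0,0],[1,0,0,0,0,0,0],[1,0,0,0,0,0,0],[1,0,0,0,0,0,0],[1,0,0,0,0,0,0]]
  ]
}}

```text
time_s: 34.2
tcp_pos: [0.5677, 0.048, 0.0719]
ee_rot: [[-0.054, -0.999, 0.001], [-0.999, 0.054, 0.001], [-0.001, -0.001, -1.0]]
wrist_force: [-1.1, -0.2, 0.2]
gripper_width: 0.25
gripper_force: 30.0
```

```bash
python3 - <<'E'
from h import *
plan((.5667,.0484,.0475,176.9))
E
```

```text
(0.5667, 0.0484, 0.0475, 176.9) [-0.3, 1.0, 24.4] [-0.001, 0.001, 0.0]
```

Call:
{"op": "servo_tool", "data": {
  "commands": [
    [[1,0,1,8,0,0,0],[1,0,1,16,0,0,0],[1,0,1,21,0,0,0],[1,0,1,24.5,0,0,0],[1,0,1,24.5,0,0,0]]
  ]
}}

```text
time_s: 34.7
tcp_pos: [0.5659, 0.0479, 0.0473]
ee_rot: [[-0.053, -0.999, -0.002], [-0.999, 0.053, -0.0], [0.0, 0.002, -1.0]]
wrist_force: [-2.7, 0.7, 5.8]
gripper_width: 0.248
gripper_force: 30.0
```

Call:
{"op": "servo_tool", "data": {
  "commands": [
    [[1,0,0,0,0,0,0],[1,0,0,0,0,0,0],[0.5,0,0,0,0,0,0],[0.5,0,0,0,0,0,0],[0.5,0,0,0,0,0,0]]
  ]
}}

```text
time_s: 35.2
tcp_pos: [0.5665, 0.0481, 0.0465]
ee_rot: [[-0.054, -0.999, -0.0], [-0.999, 0.054, 0.001], [-0.001, 0.001, -1.0]]
wrist_force: [-0.5, -0.1, 0.5]
gripper_width: 0.436
gripper_force: 0.0
```

Call:
{"op": "servo_tool", "data": {
  "commands": [
    [[0.5,0,0,0,0,0,0],[0.5,0,0,0,0,0,0],[0.5,0,0,-20,0,0,0],[0.5,0,0,-60,0,0,0],[0.5,0,0,-110,0,0,0]]
  ]
}}

```text
time_s: 35.7
tcp_pos: [0.5651, 0.0475, 0.156]
ee_rot: [[-0.054, -0.999, -0.006], [-0.999, 0.054, -0.001], [0.001, 0.006, -1.0]]
wrist_force: [0.7, -0.5, -0.5]
gripper_width: 0.499
gripper_force: 0.0
```

```bash
python3 - <<'E'
from h import *
# fader: travel direction from box edge 81.3 deg; marker line
d=np.array([np.cos(np.radians(81.3)),np.sin(np.radians(81.3))])
m=np.array([.6117,.3381]);f=np.array([.5724,.2899])
k=(m-f)@d; print("travel",k,"target",f+k*d)
plan((.52,.22,.2,173),(.5724,.2899,.15,171.3),(.5724,.2899,.088,171.3))
E
```

```text
travel 0.05358995557989429 target [0.58050606 0.34287334]
(0.52, 0.22, 0.2, 173) [-169.7, 54.6, -43.9] [0.006, -0.001, 0.068]
(0.5724, 0.2899, 0.15, 171.3) [-75.8, -43.5, 50.0] [0.0, 0.0, 0.03]
(0.5724, 0.2899, 0.088, 171.3) [0.0, 0.0, 62.0] [0.0, 0.0, 0.0]
```

Call:
{"op": "servo_tool", "data": {
  "commands": [
    [[0.5,-10,2,-40,0,0,0],[0.3,-45,4,-80,0,0,0.02],[0.1,-85,7,-94,0,0,0.04],[0,-125,10,-94,0,0,0.06],[0,-165,13,-94,0.006,0,0.098]]
  ]
}}

```text
time_s: 36.2
tcp_pos: [0.5625, 0.2149, 0.252]
ee_rot: [[-0.153, -0.988, 0.007], [-0.988, 0.153, 0.002], [-0.003, -0.007, -1.0]]
wrist_force: [0.9, 0.0, -1.1]
gripper_width: 0.779
gripper_force: 0.0
```

Call:
{"op": "servo_tool", "data": {
  "commands": [
    [[0,-40,-4,0,0,0,0],[0,-80,-4,0,0,0,0],[0,-107,-4,0,0,0,0],[0,-107,-4,0,0,0,0],[0,-107,-4,0,0,0,0]]
  ]
}}

```text
time_s: 36.7
tcp_pos: [0.5822, 0.3187, 0.2503]
ee_rot: [[-0.151, -0.989, 0.004], [-0.989, 0.151, -0.001], [0.0, -0.004, -1.0]]
wrist_force: [0.1, -0.5, -0.0]
gripper_width: 0.999
gripper_force: 0.0
```

```bash
python3 - <<'E'
from h import *
from station import r
c=r.capture("wrist"); cv2.imwrite("pics/w4.png",cv2.resize(c["pixels"][60:300,160:480,::-1],None,fx=2.5,fy=2.5,interpolation=cv2.INTER_CUBIC))
np.save("w4.npy",{k:np.array(c[k]) for k in("camera_matrix","dist","R","t")},allow_pickle=True)
s=r.sense();print(s["tcp_pos"],s["time_s"]); print(w2p(c,[(.5724,.2899,.094),(.6117,.3381,.044)]))
E
```

```text
[0.58230072 0.31801594 0.25066684] 36.75
[[331.2200236  194.71062669]
 [295.68917852 246.56501162]]
```

View pics/w4.png

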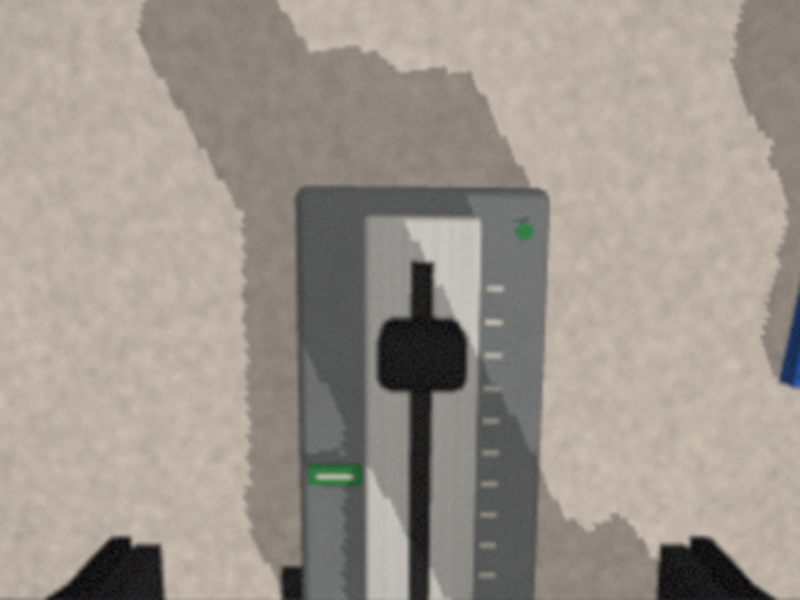

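The enlarged wrist view shows the fader top centred at crop (422,351) and the clip's white line at (334,477).

```bash
python3 - <<'E'
from h import *
c=np.load("w4.npy",allow_pickle=True).item()
g=lambda x,y:(160+(x+.5)/2.5-.5,60+(y+.5)/2.5-.5)
f=p2w(c,g(422.5,351),.094)[0];m=p2w(c,g(334,477),.044)[0]
t=p2w(c,[g(423,262),g(420,590)],.054);d=t[1]-t[0];d/=np.linalg.norm(d);k=(m-f)[:2]@d[:2]
print(f,m,"dir",np.degrees(np.arctan2(d[1],d[0])),"travel",k,"target",f[:2]+k*d[:2], "lateral m",(m-f)[:2]@[d[1],-d[0]])
plan((*f[:2],.12,171.3),(*f[:2],.082,171.3))
E
```

```text
[0.57489723 0.2936801  0.094     ] [0.61449299 0.34144909 0.044     ] dir 81.00600914701434 travel 0.05337169070185956 target [0.58324087 0.34639558] lateral m 0.031641154795468675
(np.float64(0.5748972301653101), np.float64(0.2936801038023489), 0.12, 171.3) [25.2, 4.3, 130.6] [-0.005, 0.0, -0.0]
(np.float64(0.5748972301653101), np.float64(0.2936801038023489), 0.082, 171.3) [0.0, 0.0, 38.0] [0.0, 0.0, 0.0]
```

Call:
{"op": "servo_tool", "data": {
  "commands": [
    [[0,14,2,20,0,0,0],[0,27,4,50,-0.005,0,0],[0,27,4,90,-0.005,0,0],[0,27,4,120,-0.005,0,0],[0,27,4,135,-0.005,0,0]]
  ]
}}

```text
time_s: 37.25
tcp_pos: [0.5738, 0.2897, 0.1133]
ee_rot: [[-0.154, -0.988, -0.004], [-0.988, 0.154, -0.002], [0.002, 0.003, -1.0]]
wrist_force: [-0.0, 0.2, 0.4]
gripper_width: 1.0
gripper_force: 0.0
```

Call:
{"op": "servo_tool", "data": {
  "commands": [
    [[0,0,0,10,0,0,0],[0,0,0,20,0,0,0],[0,0,0,30,0,0,0],[0,0,0,33,0,0,0],[1,0,0,33,0,0,0]]
  ]
}}

```text
time_s: 37.75
tcp_pos: [0.5753, 0.2924, 0.0829]
ee_rot: [[-0.151, -0.988, 0.0], [-0.988, 0.151, 0.001], [-0.001, -0.0, -1.0]]
wrist_force: [-0.4, -0.4, 0.3]
gripper_width: 0.968
gripper_force: 0.0
```

Call:
{"op": "servo_tool", "data": {
  "commands": [
    [[1,0,0,0,0,0,0],[1,0,0,0,0,0,0],[1,0,0,0,0,0,0],[1,0,0,0,0,0,0],[1,0,0,0,0,0,0]]
  ]
}}

```text
time_s: 38.25
tcp_pos: [0.5753, 0.2925, 0.0831]
ee_rot: [[-0.151, -0.988, 0.001], [-0.988, 0.151, 0.001], [-0.001, -0.001, -1.0]]
wrist_force: [-0.7, -1.2, -0.3]
gripper_width: 0.543
gripper_force: 0.0
```

Call:
{"op": "servo_tool", "data": {
  "commands": [
    [[1,0,0,0,0,0,0],[1,0,0,0,0,0,0],[1,0,0,0,0,0,0],[1,0,0,0,0,0,0],[1,0,0,0,0,0,0]]
  ]
}}

```text
time_s: 38.75
tcp_pos: [0.5753, 0.2925, 0.083]
ee_rot: [[-0.152, -0.988, 0.001], [-0.988, 0.152, 0.001], [-0.001, -0.0, -1.0]]
wrist_force: [1.1, 0.2, -0.7]
gripper_width: 0.319
gripper_force: 30.0
```

```bash
python3 - <<'E'
from h import *
from station import r
s=r.sense();p=s["tcp_pos"];a=np.radians(81.1)
print(p,s["gripper_width"],s["gripper_force"])
plan((p[0]+.0535*np.cos(a),p[1]+.0535*np.sin(a),p[2],171.3))
E
```

```text
[0.57530999 0.29246487 0.0829653 ] 0.3192665891731099 30.000083092600107
(np.float64(0.5835870005727662), np.float64(0.3453207243934817), np.float64(0.08296529753223983), 171.3) [-53.5, -0.2, 0.0] [-0.0, 0.001, -0.0]
```

Call:
{"op": "servo_tool", "data": {
  "commands": [
    [[1,-10,0,0,0,0,0],[1,-25,0,0,0,0,0],[1,-40,0,0,0,0,0],[1,-50,0,0,0,0,0],[1,-53.5,0,0,0,0,0]]
  ]
}}

```text
time_s: 39.25
tcp_pos: [0.584, 0.3473, 0.083]
ee_rot: [[-0.15, -0.989, 0.002], [-0.989, 0.15, 0.002], [-0.002, -0.002, -1.0]]
wrist_force: [3.7, -2.1, -1.0]
gripper_width: 0.319
gripper_force: 30.0
```

Call:
{"op": "servo_tool", "data": {
  "commands": [
    [[1,0,0,0,0,0,0],[1,0,0,0,0,0,0],[1,0,0,0,0,0,0],[1,0,0,0,0,0,0],[0.5,0,0,0,0,0,0]]
  ]
}}

```text
time_s: 39.75
tcp_pos: [0.5827, 0.3448, 0.083]
ee_rot: [[-0.152, -0.988, -0.001], [-0.988, 0.152, -0.0], [0.0, 0.001, -1.0]]
wrist_force: [0.0, 0.5, 0.3]
gripper_width: 0.352
gripper_force: 0.0
```

Call:
{"op": "servo_tool", "data": {
  "commands": [
    [[0.4,0,0,0,0,0,0],[0.4,0,0,0,0,0,0],[0.4,0,0,0,0,0,0],[0.4,0,0,0,0,0,0],[0.4,0,0,0,0,0,0]]
  ]
}}

```text
time_s: 40.25
tcp_pos: [0.5833, 0.3453, 0.0831]
ee_rot: [[-0.151, -0.988, 0.0], [-0.988, 0.151, 0.001], [-0.001, -0.0, -1.0]]
wrist_force: [-0.2, -0.5, -0.6]
gripper_width: 0.598
gripper_force: 0.0
```

Call:
{"op": "servo_tool", "data": {
  "commands": [
    [[0.4,0,0,-20,0,0,0],[0.4,0,0,-60,0,0,0],[0.4,0,0,-100,0,0,0],[0.4,0,0,-140,0,0,0],[0.4,0,0,-160,0,0,0]]
  ]
}}

```text
time_s: 40.75
tcp_pos: [0.5844, 0.3458, 0.248]
ee_rot: [[-0.151, -0.989, 0.006], [-0.989, 0.151, 0.005], [-0.006, -0.005, -1.0]]
wrist_force: [0.3, 0.6, 0.3]
gripper_width: 0.6
gripper_force: 0.0
```

Call:
{"op": "servo_tool", "data": {
  "commands": [
    [[0.4,-30,30,0,0,0,0],[0.4,-50,60,0,0,0,0],[0.4,-60,90,0,0,0,0],[0.4,-60,120,0,0,0,0],[0.4,-60,140,0,0,0,0]]
  ]
}}

```text
time_s: 41.25
tcp_pos: [0.452, 0.4262, 0.243]
ee_rot: [[-0.15, -0.989, 0.0], [-0.989, 0.15, 0.001], [-0.001, 0.0, -1.0]]
wrist_force: [-0.5, -0.1, -0.3]
gripper_width: 0.596
gripper_force: 0.0
```

```bash
python3 - <<'E'
from h import *
from station import r
t=r.capture("top")["pixels"][:,:,::-1]; s=r.capture("scene")["pixels"][:,:,::-1]
cv2.imwrite("top_f.png",t)
a=cv2.resize(s[210:480,200:500],(500,450),interpolation=cv2.INTER_CUBIC)
b=cv2.resize(t[180:255,260:385],(300,180),interpolation=cv2.INTER_CUBIC);d=cv2.resize(t[180:330,150:260],(300,270),interpolation=cv2.INTER_CUBIC)
b=cv2.resize(t[180:255,260:385],(300,180),interpolation=cv2.INTER_CUBIC)
cv2.imwrite("pics/fin.png",np.hstack([a,np.vstack([b,d[:270]])]))
q=r.sense();print(q["tcp_pos"],q["time_s"])
E
```

```text
[0.45181176 0.42620955 0.24358509] 41.35
```

View pics/fin.png

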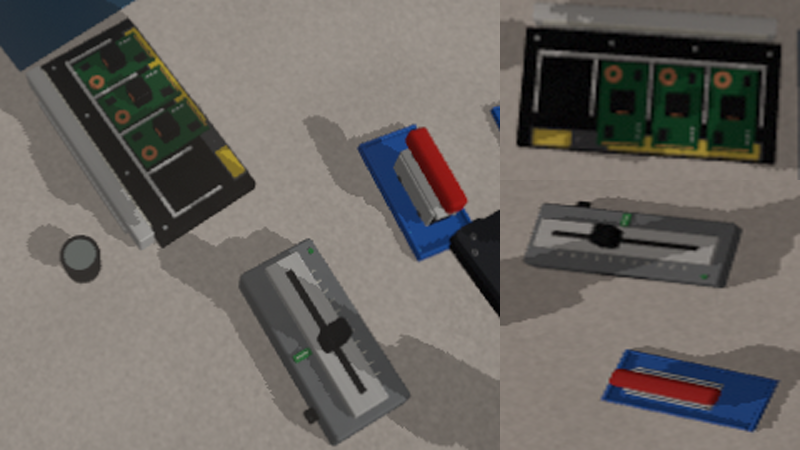

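All three boards lie in bays 0–2, the roller stands in its tray, and the fader is beside the clip. I'll check the fader numerically and make sure the mat is empty.

```bash
python3 - <<'E'
from h import *
from station import r
c=r.capture("top"); i=c["pixels"].astype(int)
def fad(im):
    m=(im.max(2)<35).astype(np.uint8); m[:195]=0;m[235:]=0;m[:,:165]=0;m[:,235:]=0
    m=cv2.morphologyEx(m,cv2.MORPH_OPEN,np.ones((5,5))); ys,xs=np.nonzero(m); return xs.mean(),ys.mean(),len(xs)
p0=fad(cv2.imread("pics/top0.png")[:,:,::-1].astype(int)); p1=fad(i); print(p0,p1)
w=p2w(c,[p0[:2],p1[:2]],.085); print(w,np.linalg.norm(w[1]-w[0])*1000)
# clip line offset along travel
m=np.array([.6117,.3381]);d=np.array([np.cos(np.radians(81.1)),np.sin(np.radians(81.1))]); print("clip-fader mm",(m-w[1][:2])@d*1000)
g=((i[...,1]>i[...,0]+15)&(i[...,1]>i[...,2]+8)).astype(np.uint8); g=cv2.morphologyEx(g,cv2.MORPH_CLOSE,np.ones((5,5)))
n,_,st,ce=cv2.connectedComponentsWithStats(g); print([(s[4],x.round().tolist()) for s,x in zip(st[1:],ce[1:]) if s[4]>20])
E
```

```text
(np.float64(209.46017699115043), np.float64(214.0353982300885), 113) (np.float64(188.54128440366972), np.float64(210.60550458715596), 109)
[[0.57119885 0.29311005 0.085     ]
 [0.57947809 0.34569859 0.085     ]] 53.23626466249414
clip-fader mm -2.522034125665821
[(np.int32(24), [196.0, 202.0]), (np.int32(1834), [333.0, 223.0])]
```

```bash
python3 -c "
from station import r
print(r.finish_job())"
```

```text
the job is handed in; nothing more can be done
None
```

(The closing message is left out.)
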